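# Clear the stamp roller and put the scraper away

## Task

The stamp roller lies in the way of the drawer: first lift it out of the way and set it down in the wooden tray. Then open the drawer under the wire rack, lay the aluminium scraper flat inside it and push the drawer fully shut. Set things down rather than dropping them, never push the roller with the drawer or its cabinet, and leave the rib, the bowls and the jar where they are.

Things in the scene. Friction and masses are not known exactly. Their poses are not given: they have to be found in the camera images.
- unit: White melamine drawer cabinet, 260 deep (x) x 230 wide (y) x 85 high, fixed; origin on the bench straight under the middle of the shut drawer's handle bar, +x to its back, -x to its front (towards the robot); the body spans x +60 to +320 mm, the drawer's front panel stands at +45. Over it, on four thin posts, stands a steel wire drying rack.
- rack_front (a point): Middle of the wire rack's front rail: 8 mm wire, 216 mm long along y, 195 mm high, 15 mm behind (+x of) the shut drawer's handle bar and 140 mm higher. The rack reaches 295 mm back (+x) from here, at this height, with five 5 mm wires along x. To reach the shut handle, tilt the tool 25 to 40 degrees and come in under this rail from the robot's side. Axes as the cabinet's.
- drawer (a joint): How far the drawer is open, m: 0 fully shut, 0.21 the end stop; it slides along the cabinet's -x on metal runners (about 2 N). It may start a few mm ajar.
- drawer_handle (a point): Centre of the drawer's handle, a round aluminium bar of 12 mm diameter and 130 mm length along y, height 55 mm, 45 mm in front of the drawer's front panel, on two posts at y +/-60 mm. Axes as the cabinet's; it moves with the drawer.
- drawer_in (a point): Point on the drawer's inner floor (height 18 mm), midway in width, 40 mm behind the front panel's inner face; axes as the cabinet's; it moves with the drawer. The inside measures 224 mm along x (-40 to +184 from here) and 178 mm along y (+/-89); side walls rise 48 mm above the floor, the front panel (15 mm thick) 60 mm. The handle bar is 100 mm to -x of this point.
- roller: Wooden stamp roller lying on its side in front of the drawer: an eight-sided barrel 100 mm long and 48 mm across flats, with a 20 mm round grip at each end, 150 mm overall along its own x. Origin under its middle, on the surface it lies on at the start. 200 g.
- roller_center (a point): Centre of the roller's barrel, 24 mm above the surface it lies on; x along the roller.
- tray: Open light-wood tray, 210 (x) x 135 (y) x 30 mm high, walls 6 mm, fixed; origin at the centre of its underside. It stands left or right of the drawer.
- tray_in (a point): Centre of the tray's inner floor, 6 mm above the bench; axes as the tray's; inside 198 x 123 mm.
- scraper: Aluminium scraper lying flat, 130 mm long along its x: a bar handle 22 wide x 24 high from x -65 to +10 mm and a flat blade 60 wide x 4 thick from x +10 to +65 mm. Origin at the middle of its length, on its underside; z up. Balances at x -11 mm. 140 g.
- board: Plywood board, 270 (x) x 150 (y) x 9 mm, fixed, on the other side of the drawer from the tray; origin at the centre of its underside. Scraper and rib lie on it in either order.
- rib: Bystander: flat blue silicone rib with round ends, 111 (x) x 55 x 9 mm, on the board; origin at the centre of its underside.
- bowl0: Bystander: lowest of a stack of three white ceramic bowls, rims 132 mm across; the stack is 100 mm high. Origin under its foot.
- bowl1: Bystander: the middle bowl, 20 mm higher.
- bowl2: Bystander: the top bowl, 40 mm above the lowest.
- jar: Bystander: lidded white jar, 80 mm diameter, 110 mm high, origin under its centre.
Mind the look-alikes: they are no part of the job. Of the things like the roller, leave any that is purple; of the rest the larger one is meant.

How it is judged:
By the outcome, as a careful person would: the job done as asked, in the order asked, and still so for the second after the job is handed in, with the robot touching nothing.
It also fails if it takes over 67 s, if anything falls off the work surface, if the arm or the gripper's body presses on something with over 40 N, if the wrist force passes 120 N, or if a joint passes its speed limit or range.

## Robot

A 6-joint arm with a two-finger parallel gripper is mounted at the origin on the work surface. World frame = base frame: x ahead of the robot, y to its left, z up, the work surface at z = 0. Lengths are in m, angles in rad, forces in N, time in s.
With the tool pointing down it reaches from about 0.3 to 0.775 m from the base axis. Payload 14.6 kg.
Tool frame: the origin (TCP) lies midway between the tips of the shut fingers; the grasp point (between the pads) lies 19 mm behind it; z points along the fingers, y is the line along which they close (so a half turn about z gives the same grasp; the last joint's range is limited). The gripper opens to 94 mm and grips with 3 to 60 N. Pads are 16 mm wide; open, the fingers measure 119 mm over their backs; the gripper's body (75 mm by 177 mm) begins 78 mm behind the grasp point.
Start: joints at [1.172, 0.3, 1.521, -0, 1.321, -0.067], TCP at [0.179, 0.52, 0.205] pointing down, gripper open.
Joint ranges: [-3.03, 3.03], [-0.79, 2.21], [0.23, 2.52], [-1.04, 4.18], [0, 3.07], [-2.55, 2.55]. Speed limits (rad/s): [2.22, 2.22, 2.57, 3.14, 3.14, 3.14].

## Interface

Orientations are given as a unit quaternion [x, y, z, w].
In Python, from workcell import sensors, imaging, sign_off gives the robot as it stands.
- The arm moves only by the tool move_arm, never from a script. Its argument "deltas" is a list of rows, each a list of 6 numbers: the shift along the tool's x, y, z each as a share of 8 cm, from -1 to 1, then the turn, a rotation vector about the tool's x, y, z each as a share of 2 pi rad, from -1 to 1. In form: [[dx, dy, dz, rx, ry, rz], ...]. A call has 1 to 10 rows; each row is the pose to reach, as a shift and turn from the pose commanded when the call began, along the tool's axes at that moment, turning the shorter way round; what a row does not reach only later rows make up. A row lasts 1/12 s, in which the tool goes at most 41.7 mm and 7.16 degrees, less where a joint would pass 70% of its speed; a pose out of reach is approached as far as the arm can. A call with a number of a shift or a turn outside -1 to 1 is refused whole. A call with a gripper value outside its range is refused whole. "claw" is the opening, from 0 (shut) to 1 (fully open), set as the call begins (left out, the last holds). The fingers move at their own pace and stop on an object; the grip force is fixed at half the most. Time passes only in rows, so rows that repeat a pose let the fingers close. It gives the time, the measured TCP pose, the force, the opening and the grip force at its end, in the units of the state.
- sensors.observe(): the state, without advancing time (a new reading comes with each control period).
- imaging.get_image(name): name is "side" or "top"; returns a dict with "img" (400x640x3 uint8, blue, green, red), "depth" (400x640 float32, m along the optical axis (not along the pixel's ray), 0 where there is no reading), "camera_matrix" (3x3 intrinsics, pixels), "distortion" ([k1, k2, p1, p2, k3] as OpenCV has them; the pictures are not rectified), "T" (4x4, takes a point from camera to world coordinates). Camera axes: x right, y up, looking along -z (the intrinsics and any distortion apply to the point x, -y, -z); pixel columns grow to the right and rows downward; lengths in m; the calibration is good to about 2 mm. A picture is of the moment at which its call begins.
- sign_off(): hands the job in; it is judged then, once.
The state is a dict: "clock": time; "qpos": joint angles; "joint_vel": joint speeds; "joint_efforts": joint torques, N m; "tool_pos": TCP position; "eef_rot": TCP orientation; "wrist_force": force on the tool from outside, world axes, zero at the start; "ft_torque": the same for the moment, N m; "finger_gap": finger opening in m; "grasp_force": force on a finger pad.
Only numpy, scipy, OpenCV 4.12 (cv2) and the standard library are available. Lean on these libraries where they do the work, as an engineer would, in place of code of your own. Each camera call takes 0.05 s, during which the arm holds its last target. There are 200 camera calls.

## Working session

There is one attempt and no reset: what is moved stays moved. The work goes in short steps, Python scripts to look and compute and a tool call to move; the robot and the scene stay as the last step left them, time stands still between calls to the robot, and variables do not carry over. Pictures are saved under pics/ and viewed, at most 11 in all, crops included, and the job is handed in when it is done.

Besides the shell and the picture viewer there is one more tool, called after "Call:" as a command line: name --pt "numbers of a row" for each row, then --argument value for the rest. move_arm: Moves the arm, as the interface text tells. Shift numbers are shares of 8 cm and turn numbers shares of 2 pi rad, none past 1 either way. Its arguments: {"type":"object","properties":{"deltas":{"type":"array"},"claw":{"type":"number"}},"required":["deltas"]}

```bash
ls; mkdir -p pics; cat > h.py <<'E'
import numpy as np, cv2, json
from workcell import sensors, imaging, sign_off
def grab(n):
    d=imaging.get_image(n); d['T']=np.array(d['T']); d['K']=np.array(d['camera_matrix']); d['D']=np.array(d['distortion'],float); return d
def ray(d,uv):
    p=cv2.undistortPoints(np.array(uv,float).reshape(-1,1,2),d['K'],d['D']).reshape(-1,2)
    v=np.c_[p[:,0],-p[:,1],-np.ones(len(p))]
    return d['T'][:3,3],v@d['T'][:3,:3].T
def onplane(d,uv,z):
    o,v=ray(d,uv); return o+v*((z-o[2])/v[:,2])[:,None]
def cloud(d):
    h,w=d['depth'].shape; u,v=np.meshgrid(np.arange(w),np.arange(h))
    o,r=ray(d,np.c_[u.ravel(),v.ravel()]); z=d['depth'].ravel()
    P=o+r*z[:,None]; P[z==0]=np.nan; return P.reshape(h,w,3)
E
python3 - <<'E'
from h import *
for n in ("top","side"):
    d=grab(n); np.savez(f"{n}0.npz",**{k:d[k] for k in("img","depth","K","D","T")})
    cv2.imwrite(f"pics/{n}0.png",d['img']); print(n,d['T'].round(3).tolist(),d['K'].round(1).tolist(),d['D'])
print(sensors.observe())
E
```

```text
pics
top [[-0.005, 0.991, -0.136, 0.457], [-1.0, -0.004, 0.003, -0.002], [0.002, 0.136, 0.991, 1.185], [0.0, 0.0, 0.0, 1.0]] [[385.1, 0.0, 316.8], [0.0, 385.1, 201.2], [0.0, 0.0, 1.0]] [-0.00938466  0.          0.          0.          0.        ]
side [[-0.989, 0.053, -0.138, 0.422], [-0.147, -0.481, 0.864, 0.942], [-0.021, 0.875, 0.483, 0.677], [0.0, 0.0, 0.0, 1.0]] [[470.0, 0.0, 328.5], [0.0, 470.0, 208.4], [0.0, 0.0, 1.0]] [-0.12018753  0.          0.          0.          0.        ]
{'clock': 0.1, 'qpos': array([ 1.17238549e+00,  3.00425467e-01,  1.52151454e+00,  1.06051311e-05,
        1.32071592e+00, -6.65850348e-02]), 'joint_vel': array([-1.52359908e-03, -2.51892878e-03, -1.89990765e-03, -4.99838763e-05,
        4.50137802e-04, -3.27800908e-04]), 'joint_efforts': array([ 2.11950828e-03, -5.32649624e+01, -3.53285766e+01,  7.09657255e-02,
        2.34694808e-02, -7.19243758e-05]), 'tool_pos': array([0.17907297, 0.51977929, 0.20493952]), 'eef_rot': array([ 1.65154037e-01,  9.86267642e-01, -5.16148858e-04, -1.27492571e-04]), 'wrist_force': array([ 0.3677588 ,  0.50199254, -0.71820686]), 'ft_torque': array([-0.03374604,  0.02779662, -0.0095431 ]), 'grasp_force': 0.0, 'finger_gap': 0.09385250936981332}
```

View pics/top0.png

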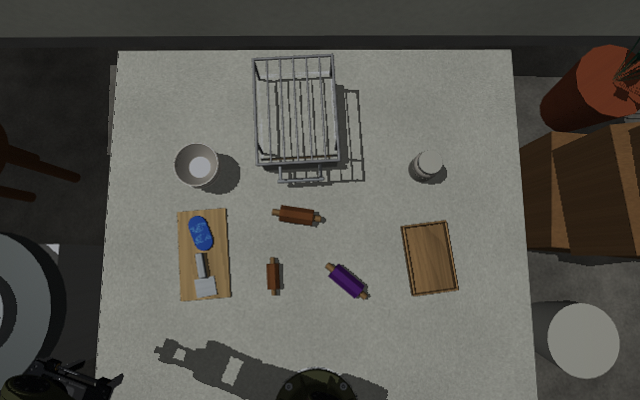

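View pics/side0.png

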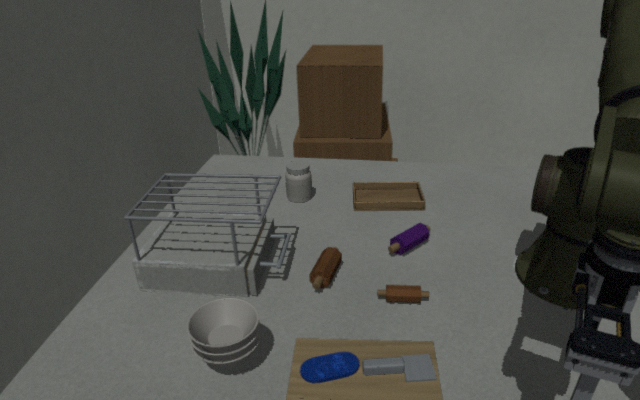

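The top view shows the drawer unit under the rack at about (300,110), with its handle at (302,178). The tray is at (430,258) and the board at (204,254), holding the rib at (201,233) and the scraper at (203,275), handle up and blade down. There are three roller-like things: brown (298,215), brown (273,276) and purple (347,281). Purple is excluded, and of the two brown ones the longer at (298,215), lying in front of the drawer, fits. In the side view it is at (326,268). I'll measure sizes and check it in a crop.

```bash
python3 - <<'E'
from h import *
L=lambda n:dict(np.load(n+'0.npz'))
t,s=L('top'),L('side')
def rect(P): 
    (c,sz,a)=cv2.minAreaRect((P[:,:2]*1000).astype(np.float32)); b=cv2.boxPoints((c,sz,a)); 
    e=[b[1]-b[0],b[2]-b[1]]; l=e[int(np.linalg.norm(e[1])>np.linalg.norm(e[0]))]
    return np.round(c,1),np.round(sz,1),round(float(np.degrees(np.arctan2(l[1],l[0]))),1)
for n,d in(('top',t),('side',s)):
    C=cloud(d); hsv=cv2.cvtColor(d['img'],cv2.COLOR_BGR2HSV); H,S,V=cv2.split(hsv)
    X,Y,Z=C[...,0],C[...,1],C[...,2]
    print(n,'bench z',np.nanmedian(Z[(abs(X-.45)<.1)&(abs(Y)<.2)]))
    reg=(X>.25)&(X<.85)&(abs(Y)<.5)&(Z<.15)
    for nm,m in(('brown',(H<16)&(S>105)&(Z>.008)),('purple',(H>125)&(H<165)&(S>80)),('blue',(H>100)&(H<125)&(S>150))):
        m=(m&reg).astype(np.uint8); k,lab,st,ce=cv2.connectedComponentsWithStats(m)
        for i in range(1,k):
            if st[i,4]>60:
                P=C[lab==i]; print(nm,ce[i].round(),st[i,4],*rect(P),'zmax',np.percentile(P[:,2],97).round(4))
    # scraper: grey on board
    if n=='top': 
        for nm,(u0,v0,u1,v1) in dict(scr=(190,250,222,302),tray=(395,215,465,300),board=(170,200,235,305),handle=(265,160,340,190)).items():
            print(nm); 
        print(hsv[258:300:6,203].tolist(), hsv[215:225,181].tolist()[:2], hsv[295,225].tolist())
        print((Z[250:300:4,196:214:3]*1000).round())
big=cv2.resize(t['img'][155:305,170:470],None,fx=2.6,fy=2.6,interpolation=cv2.INTER_CUBIC)
cv2.imwrite('pics/crop1.png',big)
E
```

```text
top bench z -0.00012438549499083074
brown [296. 215.] 522 [573.2  57.9] [106.   47.1] 81.5 zmax 0.0506
brown [273. 276.] 303 [393.1 126.6] [75.9 33.4] 3.5 zmax 0.0385
purple [346. 281.] 559 [376.9 -93.3] [107.6  47.2] 49.7 zmax 0.0507
blue [200. 233.] 568 [522.  348.3] [107.6  52.9] 22.4 zmax 0.0214
scr
tray
board
handle
[[105, 20, 25], [105, 16, 65], [100, 13, 120], [96, 10, 124], [99, 13, 136], [103, 13, 135], [101, 15, 134]] [[18, 110, 121], [18, 107, 121]] [19, 109, 129]
[[10. 11. 19. 15.  9.  8.]
 [32. 34. 22.  6. 10.  9.]
 [31. 29. 28.  6.  8.  5.]
 [29. 32. 31.  8.  7.  9.]
 [32. 33. 32. 12. 10. 11.]
 [ 6. 32. 35. 19.  9.  9.]
 [ 7. 34. 35. 25.  9.  8.]
 [10. 31. 14. 13. 16. 12.]
 [15. 10. 10. 12. 10. 15.]
 [14.  9. 13. 15. 13. 14.]
 [11.  9. 13. 11. 13. 10.]
 [ 9. 13. 12. 10. 11. 16.]
 [ 9.  9. 10.  8.  8.  9.]]
side bench z 0.00036623031050259103
brown [326. 266.] 633 [573.4  68.3] [122.5  46. ] 79.9 zmax 0.0493
brown [403. 293.] 520 [391.3 134.4] [75.9 25.4] 3.0 zmax 0.0384
purple [411. 238.] 630 [366.8 -87.2] [119.7  47.9] 41.6 zmax 0.0491
blue [329. 367.] 1278 [522.2 349.7] [107.4  57.9] 23.9 zmax 0.0206
```

View pics/crop1.png

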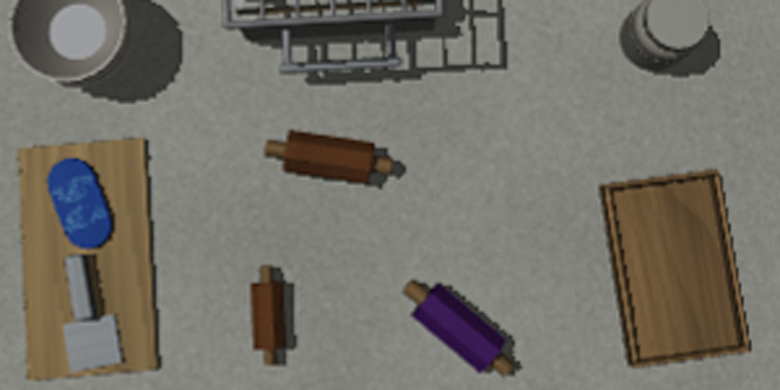

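The crop shows the brown roller at crop (330,157), with a barrel of about 106x47 mm. The small brown one at (268,315) is about 76x33 mm, and the purple one is excluded. So the target is the one at top pixel (298,215). Next I measure exact poses.

```bash
python3 - <<'E'
from h import *
L=lambda n:dict(np.load(n+'0.npz'))
t,s=L('top'),L('side')
def rect(P): 
    (c,sz,a)=cv2.minAreaRect((P[:,:2]*1000).astype(np.float32)); b=cv2.boxPoints((c,sz,a)); 
    e=[b[1]-b[0],b[2]-b[1]]; l=e[int(np.linalg.norm(e[1])>np.linalg.norm(e[0]))]
    return np.round(c,1),np.round(sz,1),round(float(np.degrees(np.arctan2(l[1],l[0]))),1)
for n,d in(('top',t),('side',s)):
    C=cloud(d); X,Y,Z=C[...,0],C[...,1],C[...,2]; H,S,V=cv2.split(cv2.cvtColor(d['img'],cv2.COLOR_BGR2HSV))
    print(n)
    near=np.hypot(X-.573,Y-.057)<.1
    P=C[near&(Z>.012)]; print('roller all',rect(P),len(P))
    P=C[near&(Z>.044)]; print('roller topface',rect(P),len(P), P.mean(0)*1000)
    scr=(X>.33)&(X<.52)&(Y>.28)&(Y<.40)
    bw=scr&(S<45)&(V>40)
    m=cv2.morphologyEx(bw.astype(np.uint8),cv2.MORPH_OPEN,np.ones((3,3)))>0
    P=C[m]; print('scraper all',rect(P)); 
    P=C[m&(Z>.026)&(X>.40)]; print('scr handle top',rect(P),len(P),np.median(P[:,2]))
    P=C[m&(Z<.022)&(X<.43)]; print('scr blade',rect(P),len(P),np.median(P[:,2]))
    P=C[scr&(S>80)&(Z<.03)]; print('board z',np.median(P[:,2]))
    tr=(abs(X-.45)<.15)&(abs(Y+.28)<.13)&(Z>.02)&(Z<.05)&(S>60); P=C[tr]; print('tray rim',rect(P),len(P),np.median(P[:,2]))
    tr=(abs(X-.45)<.05)&(abs(Y+.29)<.03); print('tray floor z',np.nanmedian(Z[tr]))
    un=(X>.6)&(X<.75)&(abs(Y-.03)<.2)
    P=C[un&(Z>.04)&(Z<.07)]; print('handle zone',rect(P) ,len(P))
    P=C[un&(Z>.17)&(Z<.22)]
    if len(P)>5: print('rack pts',P[:,0].min(),P[:,1].min(),P[:,1].max(),np.median(P[:,2]),len(P))
    # plot handle pts
    Q=C[un&(Z>.035)&(Z<.075)&(X<.71)]; h,ex,ey=np.histogram2d(Q[:,0]*1000,Q[:,1]*1000,bins=[np.arange(600,715,8),np.arange(-80,170,20)]); print(ex[0]); print(h.astype(int))
    Q=C[(X>.6)&(X<1.1)&(abs(Y-.03)<.2)&(Z>.18)&(Z<.215)]; 
    if len(Q): print('rack',rect(Q),len(Q))
E
```

```text
top
roller all (array([590.4,  69.6]), array([149. , 122.6]), 31.4) 673
roller topface (array([613.9,  54.3]), array([ 99.6, 116.7]), -6.0) 319 [578.74155492  59.23924421  47.93729343]
scraper all (array([398.8, 336.6]), array([130.9,  62.6]), 10.9)
scr handle top (array([430.8, 343.8]), array([61.3, 21.4]), 11.3) 153 0.03175769438497267
scr blade (array([367.5, 330.6]), array([67.2, 62.6]), 10.9) 389 0.012209741402536833
board z 0.008902061928041771
tray rim (array([ 445.5, -340.3]), array([208. , 137.3]), 7.6) 489 0.028598591766476167
tray floor z 0.005389883207631341
handle zone (array([706.8,  47.8]), array([ 77. , 224.3]), -88.7) 452
rack pts 0.6872278839399222 -0.06641275456234053 0.15821141443064923 0.1973461216325202 547
600
[[ 0  0  0  0  0  0  0  0  2  0  0  0]
 [ 0  0  0  0  0  0  0  0  0  0  0  0]
 [ 0  0  0  0  0  0  0  0  0  0  0  0]
 [ 0  0  0  0  0  0  0  0  0  0  0  0]
 [ 0  0  0  0  0  0  0  0  0  0  0  0]
 [ 0  0  0  0  0  0  0  0  0  0  0  0]
 [ 0  0  0  0  0  0  0  0  0  0  0  0]
 [ 0  0  0  0  0  0  0  0  0  0  0  0]
 [ 0  0  0  0  1  5  8  9 11 10  0  0]
 [ 0  
[... 900 characters left out ...]
 pts 0.6868893167826509 -0.06591625973614368 0.1624108958396595 0.19695530535737266 609
600
[[ 0  0  0  0  0  0  0  0  2  2  0  0]
 [ 0  0  0  0  0  0  0  0  0  0  0  0]
 [ 0  0  0  0  0  0  0  0  0  0  0  0]
 [ 0  0  0  0  0  0  0  0  0  0  0  0]
 [ 0  0  0  0  0  0  0  0  0  0  0  0]
 [ 0  0  0  0  0  0  0  0  0  0  0  0]
 [ 0  0  0  0  0  0  0  0  0  0  0  0]
 [ 0  0  0  0  0  0  0  0  0  0  0  0]
 [ 0  0  0  0  0  4  7  9 11 13  0  0]
 [ 0  0  3 15 18 16 16 19 14 20  0  0]
 [ 0  0  3  9  5  4  3  0  0 14  0  0]
 [ 0  0  0 15  0  0  0  0  0 14  0  0]
 [ 0  0  0 12  0  0  0  0  0 16  0  0]
 [ 0  0  0  8  0  0  0  0  0 14  0  0]]
rack (array([843.4,  54.4]), array([303.7, 230. ]), 2.6) 2650
```

```bash
cat > plan.py <<'E'
# usage: wps list of (x,y,z,yaw_of_tool_y_deg,tilt_deg); prints calls
from h import *
from scipy.spatial.transform import Rotation as R
def rot(yaw,tilt):
    y=np.array([np.cos(np.radians(yaw)),np.sin(np.radians(yaw)),0]); z=np.array([0,0,-1.]); x=np.cross(y,z)
    return R.from_matrix(np.c_[x,y,z])*R.from_euler('y',tilt,degrees=True)
def plan(wps,p=None,q=None):
    s=sensors.observe()
    p=np.array(s['tool_pos']) if p is None else p; q=R.from_quat(s['eef_rot']) if q is None else q
    for w in wps:
        tp=np.array(w[:3]); tq=rot(w[3],w[4])
        for _ in range(20):
            d=q.inv().apply(tp-p)/.08; r=(q.inv()*tq).as_rotvec()/(2*np.pi)
            if np.abs(d).max()<.004 and np.abs(r).max()<.0006: break
            k=max(1,int(np.ceil(max(np.abs(d).max()/1., np.linalg.norm(r)/.19)-1e-3)))
            d=(d/k).round(3); r=(r/k).round(4)
            rows=int(np.ceil(max(np.linalg.norm(d)*80/38,np.linalg.norm(r)*360/7.)+.2))
            p=p+q.apply(d*.08); q=q*R.from_rotvec(r*2*np.pi)
            print([*map(float,d),*map(float,r)],'rows',rows,'->',p.round(3))
        print('-- at',w)
    return p,q
E
python3 - <<'E'
from h import *
L=lambda n:dict(np.load(n+'0.npz'))
for n in('top','side'):
    d=L(n); C=cloud(d); X,Y,Z=C[...,0],C[...,1],C[...,2]
    near=(np.hypot(X-.573,Y-.057)<.1)&(X<.63)
    for lo,hi in((.012,.06),(.043,.06)):
        P=C[near&(Z>lo)&(Z<hi)]; c,sz,a=cv2.minAreaRect((P[:,:2]*1000).astype(np.float32)); print(n,'roller',np.round(c,1),np.round(sz,1),round(a,1),len(P))
    P=C[(X>.655)&(X<.69)&(Y>-.02)&(Y<.11)&(Z>.05)&(Z<.068)]; a=np.polyfit(P[:,1]-.045,P[:,0],1); print('bar x at y=.045',a, 'yr',np.percentile(P[:,1],[1,99]),'ztop',np.percentile(P[:,2],95))
    Q=C[(X>.68)&(X<.71)&(abs(Y-.045)<.12)&(Z>.185)&(Z<.21)]; a=np.polyfit(Q[:,1]-.045,Q[:,0],1); print('rail',a,np.percentile(Q[:,1],[1,99]),len(Q))
    F=C[(X>.70)&(X<.80)&(abs(Y-.045)<.09)&(Z>.06)&(Z<.095)]; print('panel/unit top x pct',np.percentile(F[:,0],[0,2,10,50]),np.percentile(F[:,2],[5,50,95]))
E
python3 - <<'E'
from plan import *
p,q=plan([(.573,.058,.2,-9,0)])
E
```

```text
top roller [573.   58.3] [149.5  48.6] 80.8 653
top roller [572.   58.8] [99.9 33.5] 81.1 315
bar x at y=.045 [-0.03789344  0.67605509] yr [-0.01793697  0.10766895] ztop 0.06356524109265889
rail [-0.03690507  0.69760239] [-0.06369241  0.15709002] 319
panel/unit top x pct [0.70172898 0.71768789 0.73173163 0.76352728] [0.07111491 0.08408001 0.08779695]
side roller [573.1  58.5] [154.9  49.3] 80.7 875
side roller [573.4  58.1] [103.9  32.4] 81.2 332
bar x at y=.045 [-0.02155125  0.6766051 ] yr [-0.01666282  0.10882027] ztop 0.061951083998570695
rail [-0.03047516  0.6984796 ] [-0.06331374  0.1568801 ] 272
panel/unit top x pct [0.70107322 0.71846708 0.72305912 0.75133261] [0.06725524 0.08371937 0.08628512]
[-0.934, -0.55, 0.009, -0.0, 0.0, 0.0317] rows 3 -> [0.235 0.454 0.204]
[-0.878, -0.304, 0.008, -0.0, 0.0, 0.0272] rows 3 -> [0.284 0.397 0.204]
[-0.917, -0.151, 0.008, -0.0, 0.0, 0.0272] rows 3 -> [0.332 0.341 0.203]
[-0.929, 0.008, 0.008, -0.0, 0.0, 0.0272] rows 3 -> [0.38  0.284 0.202]
[-0.914, 0.165, 0.008, -0.0, 0.0, 0.0272] rows 3 -> [0.428 0.228 0.202]
[-0.873, 0.319, 0.008, -0.0, 0.0, 0.0272] rows 3 -> [0.477 0.171 0.201]
[-0.806, 0.462, 0.008, -0.0, 0.0001, 0.0272] rows 3 -> [0.525 0.114 0.201]
[-0.715, 0.593, 0.008, -0.0001, 0.0001, 0.0273] rows 3 -> [0.573 0.058 0.2  ]
-- at (0.573, 0.058, 0.2, -9, 0)
```

Measured: roller (0.573, 0.058), axis 81°, top 48 mm. Bar at (0.6765, 0.045, 0.055), about 6 mm ajar, unit yaw about 2°. All of this agrees with the sizes given and is within reach. Moving over the roller.

Call:
move_arm --pt "-0.93 -0.55 0.01 0 0 0.032" --pt "-0.93 -0.55 0.01 0 0 0.032" --pt "-0.93 -0.55 0.01 0 0 0.032"

```text
clock: 0.35
tool_pos: [0.2378, 0.4507, 0.2043]
eef_rot: [0.267, 0.964, -0.001, 0.0]
wrist_force: [-0.0, -0.3, 0.1]
finger_gap: 0.0938
grasp_force: 0.0
```

Call:
move_arm --pt "-0.88 -0.3 0.01 0 0 0.027" --pt "-0.88 -0.3 0.01 0 0 0.027" --pt "-0.88 -0.3 0.01 0 0 0.027"

```text
clock: 0.6
tool_pos: [0.286, 0.3947, 0.2037]
eef_rot: [0.347, 0.938, -0.0, 0.0]
wrist_force: [0.1, -0.8, -0.8]
finger_gap: 0.0938
grasp_force: 0.0
```

Call:
move_arm --pt "-0.92 -0.15 0.01 0 0 0.027" --pt "-0.92 -0.15 0.01 0 0 0.027" --pt "-0.92 -0.15 0.01 0 0 0.027"

```text
clock: 0.85
tool_pos: [0.3342, 0.3383, 0.2029]
eef_rot: [0.425, 0.905, -0.0, 0.0]
wrist_force: [-0.1, 1.5, -0.4]
finger_gap: 0.0935
grasp_force: 0.0
```

Call:
move_arm --pt "-0.93 0.01 0.01 0 0 0.027" --pt "-0.93 0.01 0.01 0 0 0.027" --pt "-0.93 0.01 0.01 0 0 0.027"

```text
clock: 1.1
tool_pos: [0.3826, 0.2821, 0.202]
eef_rot: [0.5, 0.866, -0.0, 0.0]
wrist_force: [-0.5, 0.1, 0.0]
finger_gap: 0.094
grasp_force: 0.0
```

Call:
move_arm --pt "-0.91 0.165 0.01 0 0 0.027" --pt "-0.91 0.165 0.01 0 0 0.027" --pt "-0.91 0.165 0.01 0 0 0.027"

```text
clock: 1.35
tool_pos: [0.4307, 0.2261, 0.2012]
eef_rot: [0.571, 0.821, -0.0, 0.0]
wrist_force: [-0.9, 0.8, 0.1]
finger_gap: 0.0943
grasp_force: 0.0
```

Call:
move_arm --pt "-0.87 0.32 0.01 0 0 0.027" --pt "-0.87 0.32 0.01 0 0 0.027" --pt "-0.87 0.32 0.01 0 0 0.027"

```text
clock: 1.6
tool_pos: [0.479, 0.1701, 0.2002]
eef_rot: [0.638, 0.77, -0.0, 0.0]
wrist_force: [-1.2, -0.5, -0.5]
finger_gap: 0.0934
grasp_force: 0.0
```

```bash
python3 - <<'E'
from plan import *
s=sensors.observe(); print(s['clock'],s['tool_pos'],s['qpos'].round(2))
p,q=plan([(.573,.058,.2,-9,0),(.573,.058,.06,-9,0),(.573,.058,.01,-9,0)])
E
```

```text
1.6 [0.4790372  0.17009191 0.20022637] [ 0.27  0.21  1.64 -0.    1.29  0.08]
[-0.797, 0.448, 0.002, -0.0, 0.0, 0.0273] rows 3 -> [0.526 0.114 0.2  ]
[-0.709, 0.577, 0.001, -0.0, 0.0001, 0.0273] rows 3 -> [0.573 0.058 0.2  ]
-- at (0.573, 0.058, 0.2, -9, 0)
[-0.0, 0.0, 0.875, -0.0, -0.0, -0.0] rows 3 -> [0.573 0.058 0.13 ]
[-0.0, 0.0, 0.875, -0.0, -0.0, -0.0] rows 3 -> [0.573 0.058 0.06 ]
-- at (0.573, 0.058, 0.06, -9, 0)
[-0.0, 0.0, 0.625, -0.0, -0.0, -0.0] rows 2 -> [0.573 0.058 0.01 ]
-- at (0.573, 0.058, 0.01, -9, 0)
```

Call:
move_arm --pt "-0.8 0.45 0 0 0 0.0273" --pt "-0.8 0.45 0 0 0 0.0273" --pt "-0.8 0.45 0 0 0 0.0273"

```text
clock: 1.85
tool_pos: [0.5264, 0.1142, 0.2002]
eef_rot: [0.702, 0.712, -0.0, 0.0]
wrist_force: [0.1, 0.2, -0.2]
finger_gap: 0.094
grasp_force: 0.0
```

Call:
move_arm --pt "-0.71 0.575 0 0 0 0.0273" --pt "-0.71 0.575 0 0 0 0.0273" --pt "-0.71 0.575 0 0 0 0.0273" --pt "-0.71 0.575 0 0 0 0.0273"

```text
clock: 2.18
tool_pos: [0.5715, 0.0607, 0.2]
eef_rot: [0.759, 0.651, -0.0, -0.0]
wrist_force: [-1.0, 1.4, 0.1]
finger_gap: 0.094
grasp_force: 0.0
```

Call:
move_arm --pt "0 0 0.45 0 0 0" --pt "0 0 0.875 0 0 0" --pt "0 0 0.875 0 0 0"

```text
clock: 2.43
tool_pos: [0.568, 0.062, 0.1249]
eef_rot: [0.758, 0.652, -0.004, -0.003]
wrist_force: [-1.4, -0.6, -1.8]
finger_gap: 0.0941
grasp_force: 0.0
```

```bash
python3 - <<'E'
from plan import *
s=sensors.observe(); print(s['clock'],s['tool_pos'],s['qpos'].round(2),s['wrist_force'])
p,q=plan([(.573,.058,.01,-9,0)])
d=grab('side'); cv2.imwrite('pics/s1.png',cv2.resize(d['img'][150:330,120:420],None,fx=2.5,fy=2.5))
E
```

```text
2.4333 [0.56795814 0.06196261 0.12488908] [0.04 0.43 1.54 0.   1.18 0.19] [-1.38813689 -0.63357463 -1.76799907]
[-0.019, 0.041, 0.718, -0.0007, 0.0001, 0.0006] rows 2 -> [0.57  0.06  0.067]
[-0.019, 0.039, 0.718, -0.0008, 0.0002, 0.0005] rows 2 -> [0.573 0.058 0.01 ]
-- at (0.573, 0.058, 0.01, -9, 0)
```

View pics/s1.png

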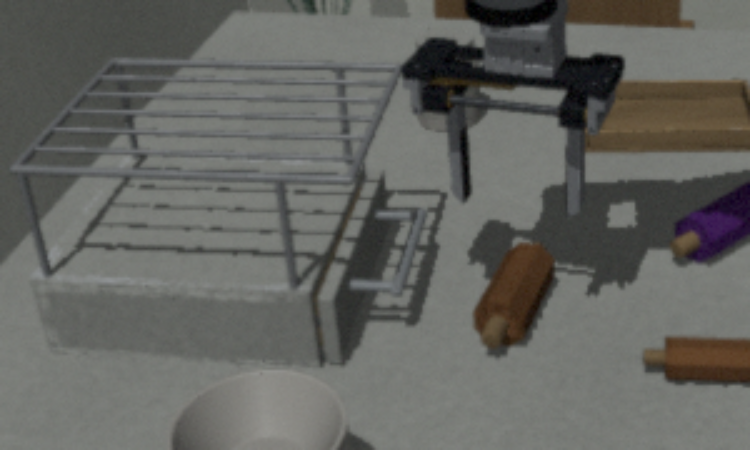

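The picture shows the open gripper straddling the roller (crop (515,295)), its body clear of the rack rail (crop (385,110)). It is widest along the closing axis. Descending.

Call:
move_arm --pt "-0.02 0.04 0.4 -0.0007 0 0.0006" --pt "-0.02 0.04 0.72 -0.0007 0 0.0006" --pt "-0.02 0.04 0.72 -0.0007 0 0.0006" --pt "-0.02 0.04 0.72 -0.0007 0 0.0006"

```text
clock: 2.82
tool_pos: [0.5746, 0.059, 0.0747]
eef_rot: [0.76, 0.65, 0.002, 0.002]
wrist_force: [0.2, 0.2, -0.2]
finger_gap: 0.0942
grasp_force: 0.0
```

```bash
python3 - <<'E'
from plan import *
s=sensors.observe(); print(s['clock'],s['tool_pos'],s['wrist_force'])
p,q=plan([(.573,.058,.01,-9,0)])
E
```

```text
2.8167 [0.57462486 0.05899194 0.07469066] [ 0.21403789  0.24519824 -0.22781179]
[-0.016, -0.022, 0.809, 0.0007, -0.0, 0.0002] rows 2 -> [0.573 0.058 0.01 ]
-- at (0.573, 0.058, 0.01, -9, 0)
```

Call:
move_arm --pt "0.01 -0.04 0.3 0.0007 0 0" --pt "0.01 -0.04 0.6 0.0007 0 0" --pt "0.01 -0.04 0.78 0.0007 0 0" --pt "0.01 -0.04 0.78 0.0007 0 0" --pt "0.01 -0.04 0.78 0.0007 0 0"

```text
clock: 3.23
tool_pos: [0.5727, 0.0598, 0.0129]
eef_rot: [0.76, 0.65, 0.001, 0.001]
wrist_force: [-0.3, 0.9, 0.9]
finger_gap: 0.094
grasp_force: 0.0
```

Call:
move_arm --pt "0 0 0 0 0 0" --pt "0 0 0 0 0 0" --pt "0 0 0 0 0 0" --pt "0 0 0 0 0 0" --pt "0 0 0 0 0 0" --pt "0 0 0 0 0 0" --pt "0 0 0 0 0 0" --pt "0 0 0 0 0 0" --claw 0.3

```text
clock: 3.9
tool_pos: [0.5718, 0.0594, 0.0107]
eef_rot: [0.76, 0.649, 0.0, 0.0]
wrist_force: [0.7, 0.7, -0.4]
finger_gap: 0.0477
grasp_force: 30.0
```

Call:
move_arm --pt "0 0 -0.3 0 0 0" --pt "0 0 -0.65 0 0 0" --pt "0 0 -1 0 0 0"

```text
clock: 4.15
tool_pos: [0.571, 0.0593, 0.091]
eef_rot: [0.76, 0.649, -0.001, -0.001]
wrist_force: [-0.6, -0.3, -2.0]
finger_gap: 0.0478
grasp_force: 30.0
```

```bash
python3 - <<'E'
from plan import *
s=sensors.observe(); print(s['clock'],s['tool_pos'],s['wrist_force'],s['finger_gap'])
p=np.array([.572,.0592,.0902]);q=rot(-8.9,0)
plan([(.54,.0,.15,-20,0),(.4455,-.339,.15,-83,0),(.4455,-.339,.018,-83,0)],p,q)
E
```

```text
4.15 [0.57102959 0.05932261 0.09098145] [-0.64437372 -0.29379367 -1.99877348] 0.04780993722391543
[-0.793, -0.281, -0.747, 0.0, 0.0, 0.0308] rows 3 -> [0.54 0.   0.15]
-- at (0.54, 0.0, 0.15, -20, 0)
[-0.877, 0.068, -0.0, 0.0, 0.0, 0.035] rows 3 -> [ 0.521 -0.068  0.15 ]
[-0.841, 0.257, -0.0, 0.0, 0.0, 0.035] rows 3 -> [ 0.502 -0.136  0.15 ]
[-0.765, 0.435, -0.0, 0.0, 0.0, 0.035] rows 3 -> [ 0.483 -0.203  0.15 ]
[-0.652, 0.591, -0.0, 0.0, 0.0, 0.035] rows 3 -> [ 0.464 -0.271  0.15 ]
[-0.507, 0.719, -0.0, 0.0, 0.0, 0.035] rows 3 -> [ 0.445 -0.339  0.15 ]
-- at (0.4455, -0.339, 0.15, -83, 0)
[0.0, 0.0, 0.825, 0.0, 0.0, 0.0] rows 2 -> [ 0.445 -0.339  0.084]
[0.0, 0.0, 0.825, 0.0, 0.0, 0.0] rows 2 -> [ 0.445 -0.339  0.018]
-- at (0.4455, -0.339, 0.018, -83, 0)
```

Call:
move_arm --pt "-0.26 -0.09 -0.25 0 0 0.01" --pt "-0.53 -0.19 -0.5 0 0 0.02" --pt "-0.793 -0.281 -0.747 0 0 0.0308"

```text
clock: 4.4
tool_pos: [0.5387, -0.0003, 0.1511]
eef_rot: [0.82, 0.572, -0.0, -0.0]
wrist_force: [0.4, -0.2, -1.9]
finger_gap: 0.0483
grasp_force: 30.0
```

Call:
move_arm --pt "-0.3 0.02 0 0 0 0.012" --pt "-0.6 0.045 0 0 0 0.024" --pt "-0.877 0.068 0 0 0 0.035"

```text
clock: 4.65
tool_pos: [0.52, -0.0686, 0.1506]
eef_rot: [0.878, 0.478, 0.0, 0.0]
wrist_force: [-0.2, -0.5, -2.6]
finger_gap: 0.0476
grasp_force: 30.0
```

Call:
move_arm --pt "-0.28 0.085 0 0 0 0.012" --pt "-0.56 0.17 0 0 0 0.024" --pt "-0.841 0.257 0 0 0 0.035"

```text
clock: 4.9
tool_pos: [0.5009, -0.1362, 0.1502]
eef_rot: [0.926, 0.379, -0.0, -0.0]
wrist_force: [0.8, -0.4, -2.2]
finger_gap: 0.0476
grasp_force: 30.0
```

Call:
move_arm --pt "-0.25 0.145 0 0 0 0.012" --pt "-0.5 0.29 0 0 0 0.024" --pt "-0.765 0.435 0 0 0 0.035"

```text
clock: 5.15
tool_pos: [0.4819, -0.2039, 0.1502]
eef_rot: [0.962, 0.275, -0.0, -0.0]
wrist_force: [-0.0, -0.9, -1.2]
finger_gap: 0.0476
grasp_force: 30.0
```

Call:
move_arm --pt "-0.22 0.2 0 0 0 0.012" --pt "-0.44 0.39 0 0 0 0.024" --pt "-0.652 0.591 0 0 0 0.035"

```text
clock: 5.4
tool_pos: [0.4627, -0.2718, 0.1502]
eef_rot: [0.986, 0.167, -0.0, -0.0]
wrist_force: [0.4, 0.2, -1.1]
finger_gap: 0.0482
grasp_force: 30.0
```

Call:
move_arm --pt "-0.17 0.24 0 0 0 0.012" --pt "-0.34 0.48 0 0 0 0.024" --pt "-0.507 0.719 0 0 0 0.035" --pt "-0.507 0.719 0 0 0 0.035" --pt "-0.507 0.719 0 0 0 0.035"

```text
clock: 5.82
tool_pos: [0.4439, -0.339, 0.1499]
eef_rot: [0.998, 0.06, -0.0, -0.0]
wrist_force: [0.4, 0.3, -1.4]
finger_gap: 0.0475
grasp_force: 30.0
```

Call:
move_arm --pt "0 0 0.3 0 0 0" --pt "0 0 0.6 0 0 0" --pt "0 0 0.825 0 0 0" --pt "0 0 0.825 0 0 0" --pt "0 0 0.825 0 0 0"

```text
clock: 6.23
tool_pos: [0.4445, -0.3376, 0.0842]
eef_rot: [0.998, 0.061, -0.001, -0.001]
wrist_force: [0.7, 0.1, -0.3]
finger_gap: 0.0476
grasp_force: 30.0
```

```bash
python3 - <<'E'
from plan import *
s=sensors.observe(); print(s['clock'],s['tool_pos'],s['wrist_force'],s['finger_gap'])
plan([(.4455,-.339,.018,-83,0)])
d=grab('top'); I=d['img'][195:320,380:490].copy(); cv2.imwrite('pics/t1.png',cv2.resize(I,None,fx=5,fy=4.5))
E
```

```text
6.2333 [ 0.44454708 -0.33762131  0.0842497 ] [ 0.7169828   0.11278676 -0.26137421] 0.04762424226714283
[0.011, 0.02, 0.828, -0.0002, 0.0002, 0.0] rows 2 -> [ 0.446 -0.339  0.018]
-- at (0.4455, -0.339, 0.018, -83, 0)
```

View pics/t1.png

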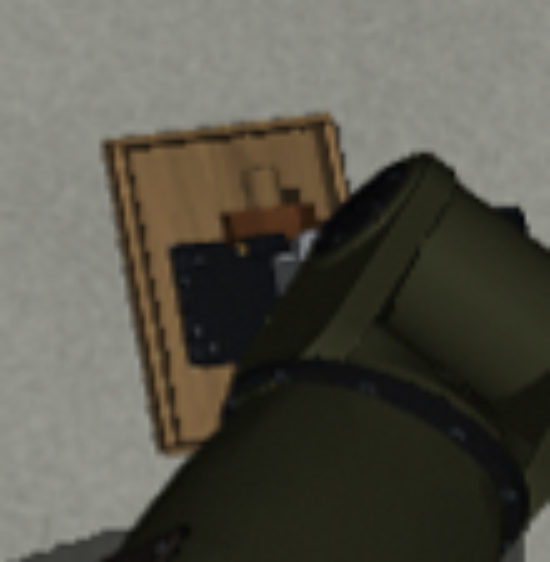

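The crop shows the roller over the tray, aligned with it (roller end at crop (262,185), between the tray walls at 110 and 340). Lowering gently, then releasing.

Call:
move_arm --pt "0 0 0.25 0 0 0" --pt "0 0 0.5 0 0 0" --pt "0 0 0.7 0 0 0" --pt "0 0 0.8 0 0 0" --pt "0 0 0.82 0 0 0" --pt "0 0 0.835 0 0 0" --pt "0 0 0.835 0 0 0" --pt "0 0 0.835 0 0 0"

```text
clock: 6.95
tool_pos: [0.445, -0.339, 0.0188]
eef_rot: [0.998, 0.06, 0.001, 0.001]
wrist_force: [-0.4, -0.7, -1.2]
finger_gap: 0.0478
grasp_force: 30.0
```

Call:
move_arm --pt "0 0 0.01 0 0 0" --pt "0 0 0.018 0 0 0" --pt "0 0 0.018 0 0 0" --pt "0 0 0.018 0 0 0"

```text
clock: 7.28
tool_pos: [0.4447, -0.3388, 0.0167]
eef_rot: [0.998, 0.06, 0.0, 0.0]
wrist_force: [-0.4, 0.6, 6.0]
finger_gap: 0.0478
grasp_force: 30.0
```

Call:
move_arm --pt "0 0 0 0 0 0" --pt "0 0 0 0 0 0" --pt "0 0 0 0 0 0" --pt "0 0 0 0 0 0" --claw 0.68

```text
clock: 7.62
tool_pos: [0.4444, -0.3385, 0.016]
eef_rot: [0.998, 0.06, -0.0, -0.0]
wrist_force: [-0.4, 0.1, 0.1]
finger_gap: 0.0638
grasp_force: 0.0
```

Call:
move_arm --pt "0 0 -0.3 0 0 0" --pt "0 0 -0.65 0 0 0" --pt "0 0 -1 0 0 0"

```text
clock: 7.87
tool_pos: [0.4441, -0.3383, 0.0967]
eef_rot: [0.998, 0.06, -0.001, -0.001]
wrist_force: [0.6, -0.4, -0.2]
finger_gap: 0.0638
grasp_force: 0.0
```

Call:
move_arm --pt "0 0 -0.4 0 0 0" --pt "0 0 -0.7 0 0 0" --pt "0 0 -0.7 0 0 0" --claw 0.2

```text
clock: 8.12
tool_pos: [0.4459, -0.3398, 0.1573]
eef_rot: [0.998, 0.06, 0.003, 0.003]
wrist_force: [0.1, -0.2, 1.2]
finger_gap: 0.0474
grasp_force: 0.0
```

```bash
python3 - <<'E'
from plan import *
s=sensors.observe(); print(s['clock'],s['tool_pos'],s['wrist_force'],s['finger_gap'])
d=grab('side'); C=cloud(d); X,Y,Z=C[...,0],C[...,1],C[...,2]
m=(abs(X-.445)<.12)&(abs(Y+.34)<.075)&(Z>.033)&(Z<.08); P=C[m]; print('roller in tray',cv2.minAreaRect((P[:,:2]*1000).astype(np.float32)),np.percentile(P[:,2],[50,97]))
# hook: bar B, drawer frame yaw 2.1, tilt 30
a=np.radians(2.1); ux=np.array([np.cos(a),np.sin(a),0]); B=np.array([.6765,.045,.055])
t=np.radians(30); zt=ux*np.sin(t)+np.array([0,0,-np.cos(t)]); xt=ux*np.cos(t)+np.array([0,0,np.sin(t)])
# TCP behind the bar: 18 mm along tool x, 14 mm past bar along tool z
H=B+.018*xt+.014*zt; pre=H-.06*zt; print('H',H,'pre',pre, 'x ahead of bar',(H-B)@ux)
A=B-.06*ux+np.array([0,0,.12])
print(xt,zt)
plan([(.50,-.1,.17,-87.9,15),(*(pre-.06*zt-.00*xt),-87.9,30)])
E
```

```text
8.1167 [ 0.44587016 -0.3398124   0.1572674 ] [ 0.05867663 -0.16341672  1.19592481] 0.04736407758361368
roller in tray ((442.6912536621094, -352.11083984375), (148.33920288085938, 89.45218658447266), 4.525266647338867) [0.04609771 0.0557202 ]
H [0.69907329 0.04582772 0.05187564] pre [0.66909343 0.04472841 0.10383717] x ahead of bar 0.022588457268119883
[0.86544378 0.03173438 0.5       ] [ 0.4996642   0.01832185 -0.8660254 ]
[0.347, -0.962, -0.067, -0.0004, 0.0137, 0.0045] rows 3 -> [ 0.463 -0.259  0.16 ]
[0.324, -0.971, -0.04, -0.0004, 0.0137, 0.0044] rows 3 -> [ 0.482 -0.18   0.165]
[0.299, -0.98, -0.016, -0.0004, 0.0137, 0.0045] rows 3 -> [ 0.5  -0.1   0.17]
-- at (0.5, -0.1, 0.17, -87.9, 15)
[0.848, -0.865, 0.319, -0.0, 0.0209, -0.0] rows 3 -> [ 0.57  -0.028  0.163]
[0.799, -0.866, 0.428, -0.0, 0.0208, -0.0001] rows 3 -> [0.639 0.044 0.156]
-- at (np.float64(0.6391135830929686), np.float64(0.043629102325870105), np.float64(0.1557986928011505), -87.9, 30)
```

Call:
move_arm --pt "0.347 -0.96 -0.067 0 0.0137 0.0045" --pt "0.347 -0.96 -0.067 0 0.0137 0.0045" --pt "0.347 -0.96 -0.067 0 0.0137 0.0045" --claw 0

```text
clock: 8.42
tool_pos: [0.4629, -0.2543, 0.1566]
eef_rot: [0.998, 0.047, 0.043, -0.004]
wrist_force: [0.3, -0.8, 0.7]
finger_gap: 0.0233
grasp_force: 0.0
```

Call:
move_arm --pt "0.324 -0.97 -0.04 0 0.0137 0.0045" --pt "0.324 -0.97 -0.04 0 0.0137 0.0045" --pt "0.324 -0.97 -0.04 0 0.0137 0.0045"

```text
clock: 8.67
tool_pos: [0.4812, -0.1747, 0.1623]
eef_rot: [0.996, 0.033, 0.085, -0.006]
wrist_force: [0.2, -0.8, -0.1]
finger_gap: 0.0034
grasp_force: 0.0
```

Call:
move_arm --pt "0.3 -0.98 -0.016 0 0.0137 0.0045" --pt "0.3 -0.98 -0.016 0 0.0137 0.0045" --pt "0.3 -0.98 -0.016 0 0.0137 0.0045"

```text
clock: 8.92
tool_pos: [0.4995, -0.095, 0.1682]
eef_rot: [0.992, 0.019, 0.128, -0.008]
wrist_force: [-0.2, -0.7, 0.7]
finger_gap: 0.0006
grasp_force: 0.0
```

Call:
move_arm --pt "0.848 -0.865 0.32 0 0.0209 0" --pt "0.848 -0.865 0.32 0 0.0209 0" --pt "0.848 -0.865 0.32 0 0.0209 0" --pt "0.848 -0.865 0.32 0 0.0209 0" --pt "0.848 -0.865 0.32 0 0.0209 0" --pt "0.848 -0.865 0.32 0 0.0209 0"

```text
clock: 9.42
tool_pos: [0.5684, -0.0285, 0.1613]
eef_rot: [0.981, 0.017, 0.193, -0.009]
wrist_force: [0.4, 0.5, 0.0]
finger_gap: 0.0009
grasp_force: 0.0
```

```bash
python3 - <<'E'
from plan import *
s=sensors.observe(); print(s['clock'],s['tool_pos'],s['qpos'].round(2),s['wrist_force'],s['finger_gap'])
a=np.radians(2.1); ux=np.array([np.cos(a),np.sin(a),0]); B=np.array([.6765,.045,.055])
t=np.radians(30); zt=ux*np.sin(t)+np.array([0,0,-np.cos(t)]); xt=ux*np.cos(t)+np.array([0,0,np.sin(t)])
H=B+.02*xt+.014*zt
plan([(*(H-.1*zt),-87.9,30),(*H,-87.9,30)])
E
```

```text
9.4167 [ 0.56836836 -0.02847655  0.16129647] [-0.15  0.18  1.82  0.12  0.76  1.31] [0.40426619 0.53884584 0.03251446] 0.0008696954200260287
[0.878, -0.865, 0.663, -0.0015, 0.0216, -0.0008] rows 4 -> [0.651 0.044 0.139]
-- at (np.float64(0.650837754582226), np.float64(0.04405900817819317), np.float64(0.13947818472546175), -87.9, 30)
[-0.0, -0.0, 0.625, -0.0, 0.0, 0.0] rows 2 -> [0.676 0.045 0.096]
[-0.0, -0.0, 0.625, -0.0, 0.0, 0.0] rows 2 -> [0.701 0.046 0.053]
-- at (np.float64(0.7008041742711588), np.float64(0.04589119361352099), np.float64(0.05287564434701786), -87.9, 30)
```

Call:
move_arm --pt "0.878 -0.865 0.663 -0.0015 0.0216 -0.0008" --pt "0.878 -0.865 0.663 -0.0015 0.0216 -0.0008" --pt "0.878 -0.865 0.663 -0.0015 0.0216 -0.0008" --pt "0.878 -0.865 0.663 -0.0015 0.0216 -0.0008" --pt "0.878 -0.865 0.663 -0.0015 0.0216 -0.0008" --pt "0.878 -0.865 0.663 -0.0015 0.0216 -0.0008" --pt "0.878 -0.865 0.663 -0.0015 0.0216 -0.0008"

```text
clock: 10.0
tool_pos: [0.651, 0.0434, 0.1408]
eef_rot: [0.966, 0.017, 0.26, -0.005]
wrist_force: [0.3, -1.3, -0.2]
finger_gap: 0.0004
grasp_force: 0.0
```

```bash
python3 - <<'E'
from plan import *
s=sensors.observe(); print(s['clock'],s['tool_pos'],s['wrist_force'],s['finger_gap'])
a=np.radians(2.1); ux=np.array([np.cos(a),np.sin(a),0]); B=np.array([.6765,.045,.055])
t=np.radians(30); zt=ux*np.sin(t)+np.array([0,0,-np.cos(t)]); xt=ux*np.cos(t)+np.array([0,0,np.sin(t)])
H=B+.02*xt+.014*zt
plan([(*H,-87.9,30)])
d=grab('side'); cv2.imwrite('pics/s2.png',cv2.resize(d['img'][120:320,120:390],None,fx=2.9,fy=2.9))
E
```

```text
10.0 [0.65095043 0.04336649 0.1407736 ] [ 0.32618975 -1.25520224 -0.19959482] 0.0003573934668788464
[-0.005, -0.005, 0.632, 0.0, -0.0001, -0.0001] rows 2 -> [0.676 0.045 0.097]
[-0.006, -0.004, 0.631, 0.0001, -0.0001, -0.0] rows 2 -> [0.701 0.046 0.053]
-- at (np.float64(0.7008041742711588), np.float64(0.04589119361352099), np.float64(0.05287564434701786), -87.9, 30)
```

View pics/s2.png

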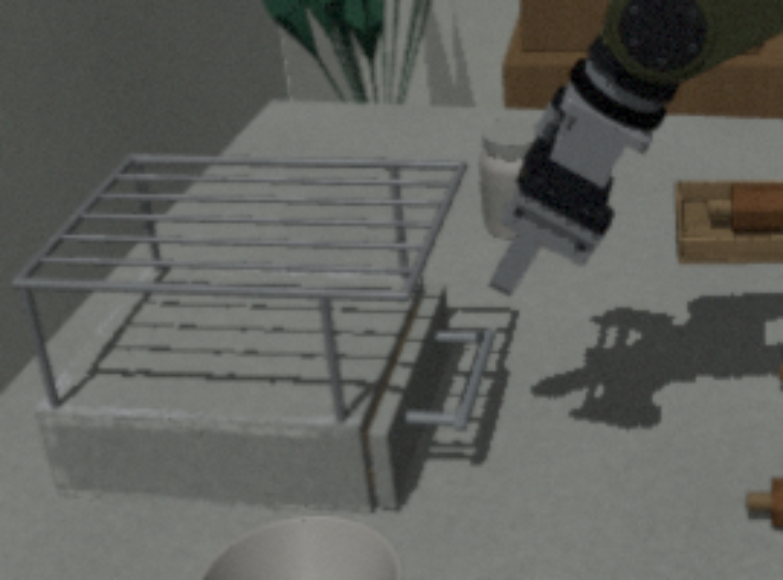

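The picture shows the shut fingers tilted towards the gap behind the bar (bar at crop (478,375), fingertips at (500,288)), with the body clear of the rail. The roller is in the tray on the right. Hooking in along the tool axis.

Call:
move_arm --pt "0 0 0.3 0 0 0" --pt "0 0 0.6 0 0 0" --pt "0 0 0.9 0 0 0" --pt "0 0 0.9 0 0 0"

```text
clock: 10.38
tool_pos: [0.6867, 0.0451, 0.0743]
eef_rot: [0.966, 0.017, 0.257, -0.005]
wrist_force: [-1.3, -0.5, -1.0]
finger_gap: 0.0006
grasp_force: 0.0
```

Call:
move_arm --pt "0 0 0.15 0 0 0" --pt "0 0 0.35 0 0 0" --pt "0 0 0.35 0 0 0" --pt "0 0 0.35 0 0 0"

```text
clock: 10.72
tool_pos: [0.7011, 0.0461, 0.0546]
eef_rot: [0.966, 0.018, 0.259, -0.005]
wrist_force: [-0.3, -0.2, 0.3]
finger_gap: 0.0007
grasp_force: 0.0
```

```bash
python3 - <<'E'
from plan import *
s=sensors.observe(); print(s['clock'],s['tool_pos'],s['wrist_force'],s['qpos'].round(2))
a=np.radians(2.1); ux=np.array([np.cos(a),np.sin(a),0]); H=np.array([.7008,.0459,.0529])
plan([(*(H-.02*ux),-87.9,30),(*(H-.215*ux),-87.9,30)],H,rot(-87.9,30))
E
```

```text
10.7167 [0.7010805  0.0461276  0.05457065] [-0.25873024 -0.15958204  0.26804308] [0.01 0.56 1.63 0.03 0.43 1.51]
[-0.217, -0.0, -0.125, 0.0, 0.0, 0.0] rows 1 -> [0.681 0.045 0.053]
-- at (np.float64(0.6808134321244268), np.float64(0.045167125825868876), np.float64(0.0529), -87.9, 30)
[-0.703, 0.0, -0.406, 0.0, 0.0, 0.0] rows 2 -> [0.616 0.043 0.053]
[-0.704, -0.0, -0.406, 0.0, 0.0, 0.0] rows 2 -> [0.551 0.04  0.053]
[-0.703, -0.0, -0.407, 0.0, 0.0, 0.0] rows 2 -> [0.486 0.038 0.053]
-- at (np.float64(0.48594439533758893), np.float64(0.0380216026280904), np.float64(0.0529), -87.9, 30)
```

Call:
move_arm --pt "-0.1 0 -0.058 0 0 0" --pt "-0.217 0 -0.125 0 0 0" --pt "-0.37 0 -0.214 0 0 0" --pt "-0.54 0 -0.312 0 0 0" --pt "-0.71 0 -0.41 0 0 0"

```text
clock: 11.13
tool_pos: [0.6359, 0.0437, 0.0562]
eef_rot: [0.965, 0.018, 0.261, -0.005]
wrist_force: [3.3, -1.5, 1.2]
finger_gap: 0.0004
grasp_force: 1.6
```

Call:
move_arm --pt "-0.17 0 -0.098 0 0 0" --pt "-0.35 0 -0.202 0 0 0" --pt "-0.53 0 -0.306 0 0 0" --pt "-0.71 0 -0.41 0 0 0"

```text
clock: 11.47
tool_pos: [0.5704, 0.0413, 0.0562]
eef_rot: [0.965, 0.018, 0.262, -0.005]
wrist_force: [3.3, -2.8, 2.2]
finger_gap: 0.0006
grasp_force: 1.9
```

Call:
move_arm --pt "-0.17 0 -0.098 0 0 0" --pt "-0.35 0 -0.202 0 0 0" --pt "-0.53 0 -0.306 0 0 0" --pt "-0.65 0 -0.375 0 0 0" --pt "-0.71 0 -0.41 0 0 0" --pt "-0.74 0 -0.427 0 0 0" --pt "-0.74 0 -0.427 0 0 0"

```text
clock: 12.05
tool_pos: [0.5023, 0.0391, 0.0546]
eef_rot: [0.965, 0.018, 0.26, -0.005]
wrist_force: [0.3, 0.5, 0.6]
finger_gap: 0.0007
grasp_force: 0.4
```

```bash
python3 - <<'E'
from plan import *
s=sensors.observe(); print(s['clock'],s['tool_pos'],s['wrist_force'])
for n in('top','side'):
    d=grab(n); C=cloud(d); X,Y,Z=C[...,0],C[...,1],C[...,2]
    P=C[(X>.43)&(X<.70)&(abs(Y-.045)<.13)&(Z>.04)&(Z<.09)]; h,e=np.histogram(P[:,0]*1000,bins=np.arange(430,700,10)); print(n,dict(zip(e.astype(int),h)))
    if n=='top': cv2.imwrite('pics/t2.png',cv2.resize(d['img'][40:320,160:480],None,fx=2.1,fy=2.1))
E
```

```text
12.05 [0.50234357 0.03914445 0.05463161] [0.29148714 0.46139486 0.60230557]
top {np.int64(430): np.int64(0), np.int64(440): np.int64(0), np.int64(450): np.int64(0), np.int64(460): np.int64(0), np.int64(470): np.int64(22), np.int64(480): np.int64(114), np.int64(490): np.int64(58), np.int64(500): np.int64(46), np.int64(510): np.int64(24), np.int64(520): np.int64(118), np.int64(530): np.int64(288), np.int64(540): np.int64(96), np.int64(550): np.int64(19), np.int64(560): np.int64(20), np.int64(570): np.int64(22), np.int64(580): np.int64(21), np.int64(590): np.int64(26), np.int64(600): np.int64(18), np.int64(610): np.int64(21), np.int64(620): np.int64(22), np.int64(630): np.int64(18), np.int64(640): np.int64(21), np.int64(650): np.int64(20), np.int64(660): np.int64(23), np.int64(670): np.int64(22), np.int64(680): np.int64(19)}
side {np.int64(430): np.int64(0), np.int64(440): np.int64(0), np.int64(450): np.int64(0), np.int64(460): np.int64(0), np.int64(470): np.int64(49), np.int64(480): np.int64(120), np.int64(490): np.int64(77), np.int64(500): np.int64(69), np.int64(510): np.int64(35), np.int64(520): np.int64(170), np.int64(530): np.int64(296), np.int64(540): np.int64(138), np.int64(550): np.int64(83), np.int64(560): np.int64(98), np.int64(570): np.int64(88), np.int64(580): np.int64(98), np.int64(590): np.int64(88), np.int64(600): np.int64(94), np.int64(610): np.int64(92), np.int64(620): np.int64(94), np.int64(630): np.int64(92), np.int64(640): np.int64(95), np.int64(650): np.int64(92), np.int64(660): np.int64(89), np.int64(670): np.int64(87), np.int64(680): np.int64(89)}
```

View pics/t2.png

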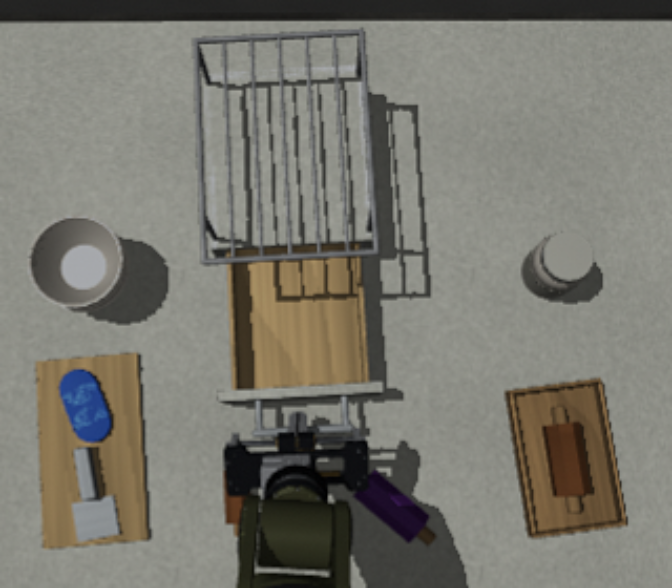

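The drawer is open about 0.2 m (bar at crop (300,430), floor visible), the roller lies in the tray at (568,460), and the scraper is at (93,490) on the board. Unhook and go to the scraper.

Call:
move_arm --pt "0 0 -0.3 0 0 0" --pt "0 0 -0.65 0 0 0" --pt "0 0 -1 0 0 0"

```text
clock: 12.4
tool_pos: [0.4611, 0.0377, 0.1227]
eef_rot: [0.966, 0.018, 0.258, -0.005]
wrist_force: [-0.0, -0.5, 0.4]
finger_gap: 0.0006
grasp_force: 0.0
```

```bash
python3 - <<'E'
from plan import *
s=sensors.observe(); print(s['clock'],s['tool_pos'],s['wrist_force'])
plan([(.44,.09,.17,-85,15),(.412,.340,.14,-79.1,0),(.412,.340,.05,-79.1,0)])
E
```

```text
12.4 [0.46110702 0.03769067 0.12268672] [-0.00929278 -0.47014106  0.44849466]
[0.087, -0.663, -0.632, 0.003, -0.0414, -0.0074] rows 3 -> [0.44 0.09 0.17]
-- at (0.44, 0.09, 0.17, -85, 15)
[-0.043, -0.786, 0.086, 0.0005, -0.0104, -0.0041] rows 2 -> [0.433 0.152 0.162]
[-0.017, -0.786, 0.09, 0.0006, -0.0104, -0.0041] rows 2 -> [0.426 0.215 0.155]
[0.01, -0.786, 0.093, 0.0005, -0.0104, -0.0041] rows 2 -> [0.419 0.277 0.147]
[0.036, -0.786, 0.094, 0.0006, -0.0104, -0.004] rows 2 -> [0.412 0.34  0.14 ]
-- at (0.412, 0.34, 0.14, -79.1, 0)
[-0.0, 0.0, 0.562, -0.0, -0.0, -0.0] rows 2 -> [0.412 0.34  0.095]
[-0.001, 0.0, 0.563, -0.0, -0.0, -0.0] rows 2 -> [0.412 0.34  0.05 ]
-- at (0.412, 0.34, 0.05, -79.1, 0)
```

Call:
move_arm --pt "0.087 -0.663 -0.632 0.003 -0.0414 -0.0074" --pt "0.087 -0.663 -0.632 0.003 -0.0414 -0.0074" --pt "0.087 -0.663 -0.632 0.003 -0.0414 -0.0074" --claw 0.55

```text
clock: 12.65
tool_pos: [0.4412, 0.0918, 0.1742]
eef_rot: [0.99, 0.044, 0.132, -0.006]
wrist_force: [0.2, 0.2, -0.2]
finger_gap: 0.0173
grasp_force: 0.0
```

Call:
move_arm --pt "-0.043 -0.786 0.086 0.0005 -0.0104 -0.0041" --pt "-0.043 -0.786 0.086 0.0005 -0.0104 -0.0041" --pt "-0.043 -0.786 0.086 0.0005 -0.0104 -0.0041"

```text
clock: 12.9
tool_pos: [0.4335, 0.1552, 0.1618]
eef_rot: [0.993, 0.058, 0.098, -0.004]
wrist_force: [-0.2, 0.2, 0.2]
finger_gap: 0.0371
grasp_force: 0.0
```

Call:
move_arm --pt "-0.017 -0.786 0.09 0.0006 -0.0104 -0.0041" --pt "-0.017 -0.786 0.09 0.0006 -0.0104 -0.0041" --pt "-0.017 -0.786 0.09 0.0006 -0.0104 -0.0041"

```text
clock: 13.15
tool_pos: [0.4265, 0.2172, 0.1541]
eef_rot: [0.995, 0.07, 0.066, -0.003]
wrist_force: [0.4, 0.3, -1.1]
finger_gap: 0.0512
grasp_force: 0.0
```

Call:
move_arm --pt "0.01 -0.786 0.093 0.0005 -0.0104 -0.0041" --pt "0.01 -0.786 0.093 0.0005 -0.0104 -0.0041" --pt "0.01 -0.786 0.093 0.0005 -0.0104 -0.0041"

```text
clock: 13.4
tool_pos: [0.4196, 0.2793, 0.1466]
eef_rot: [0.996, 0.083, 0.033, -0.001]
wrist_force: [0.2, -1.1, -0.9]
finger_gap: 0.0517
grasp_force: 0.0
```

Call:
move_arm --pt "0.036 -0.786 0.094 0.0006 -0.0104 -0.004" --pt "0.036 -0.786 0.094 0.0006 -0.0104 -0.004" --pt "0.036 -0.786 0.094 0.0006 -0.0104 -0.004" --pt "0.036 -0.786 0.094 0.0006 -0.0104 -0.004" --pt "0.036 -0.786 0.094 0.0006 -0.0104 -0.004"

```text
clock: 13.82
tool_pos: [0.4131, 0.3387, 0.14]
eef_rot: [0.996, 0.095, 0.001, 0.0]
wrist_force: [0.1, 0.2, -0.2]
finger_gap: 0.0516
grasp_force: 0.0
```

```bash
python3 - <<'E'
from plan import *
s=sensors.observe(); print(s['clock'],s['tool_pos'],s['wrist_force'],s['qpos'].round(2))
plan([(.412,.340,.05,-79.1,0),(.412,.340,.013,-79.1,0)])
E
```

```text
13.8167 [0.41313455 0.33870245 0.13996324] [ 0.06116975  0.23944983 -0.19141515] [ 0.62  0.33  1.64 -0.    1.17  2.  ]
[-0.007, -0.01, 0.562, 0.0001, -0.0002, -0.0001] rows 2 -> [0.413 0.339 0.095]
[-0.006, -0.009, 0.563, 0.0, -0.0003, -0.0] rows 2 -> [0.412 0.34  0.05 ]
-- at (0.412, 0.34, 0.05, -79.1, 0)
[-0.0, -0.0, 0.462, 0.0, 0.0, -0.0] rows 2 -> [0.412 0.34  0.013]
-- at (0.412, 0.34, 0.013, -79.1, 0)
```

Call:
move_arm --pt "0 -0.01 0.4 0 0 0" --pt "0 -0.01 0.8 0 0 0" --pt "0 -0.01 1 0 0 0" --pt "0 -0.01 1 0 0 0"

```text
clock: 14.15
tool_pos: [0.4119, 0.3384, 0.0571]
eef_rot: [0.996, 0.094, -0.001, 0.001]
wrist_force: [-1.0, 0.3, -1.0]
finger_gap: 0.0517
grasp_force: 0.0
```

Call:
move_arm --pt "0 0 0.2 0 0 0" --pt "0 0 0.4 0 0 0" --pt "0 0 0.57 0 0 0" --pt "0 0 0.57 0 0 0" --pt "0 0 0.57 0 0 0"

```text
clock: 14.57
tool_pos: [0.4137, 0.3404, 0.0156]
eef_rot: [0.996, 0.095, 0.002, -0.0]
wrist_force: [-0.2, 0.2, 0.0]
finger_gap: 0.0516
grasp_force: 0.0
```

```bash
python3 - <<'E'
from plan import *
s=sensors.observe(); print(s['clock'],s['tool_pos'],s['wrist_force'],s['qpos'].round(2))
d=grab('side'); cv2.imwrite('pics/s3.png',cv2.resize(d['img'][250:400,260:480],None,fx=3.5,fy=3.5))
E
```

```text
14.5667 [0.41370121 0.34039998 0.01556569] [-0.17960034  0.19848701  0.01935223] [ 0.62  0.5   1.73 -0.    0.91  2.  ]
```

View pics/s3.png

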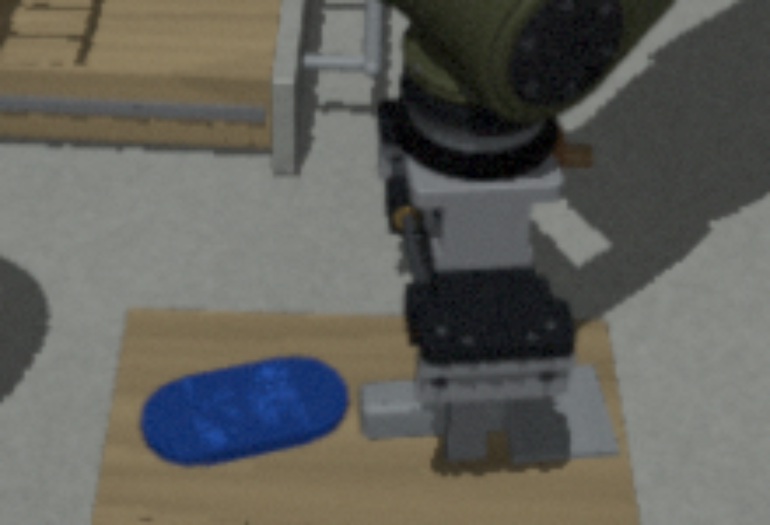

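The picture shows the fingers straddling the scraper's handle (crop (500,430)), the rib untouched at (245,410), and no contact force. Closing.

Call:
move_arm --pt "0 0 0 0 0 0" --pt "0 0 0 0 0 0" --pt "0 0 0 0 0 0" --pt "0 0 0 0 0 0" --pt "0 0 0 0 0 0" --pt "0 0 0 0 0 0" --claw 0.1

```text
clock: 15.12
tool_pos: [0.4133, 0.3409, 0.0147]
eef_rot: [0.995, 0.095, 0.002, -0.0]
wrist_force: [-1.2, -1.4, 4.5]
finger_gap: 0.0217
grasp_force: 30.0
```

Call:
move_arm --pt "0 0 -0.2 0 0 0" --pt "0 0 -0.5 0 0 0" --pt "0 0 -0.8 0 0 0" --pt "0 0 -1 0 0 0"

```text
clock: 15.45
tool_pos: [0.4132, 0.3411, 0.0963]
eef_rot: [0.995, 0.095, 0.002, -0.0]
wrist_force: [0.6, -0.9, -1.4]
finger_gap: 0.0219
grasp_force: 30.0
```

```bash
python3 - <<'E'
from plan import *
s=sensors.observe(); print(s['clock'],s['tool_pos'],s['wrist_force'],s['ft_torque'],s['finger_gap'])
d=grab('side'); C=cloud(d); X,Y,Z=C[...,0],C[...,1],C[...,2]
P=C[(X>.49)&(X<.7)&(abs(Y-.045)<.13)&(Z>.045)&(Z<.09)]; 
F=C[(X>.50)&(X<.57)&(abs(Y-.04)<.07)&(Z>.065)&(Z<.09)]; a=np.polyfit(F[:,1]-.04,F[:,0],1); print('panel top x',a,len(F),np.median(F[:,2]),np.percentile(F[:,0],[5,95]))
fl=C[(X>.58)&(X<.66)&(abs(Y-.04)<.05)&(Z<.05)]; print('floor z',np.median(fl[:,2]))
B=C[(X>.46)&(X<.505)&(abs(Y-.04)<.055)&(Z>.045)&(Z<.075)]; print('bar x',np.median(B[:,0]),len(B))
W=C[(X>.58)&(X<.66)&(abs(Y-.04)<.13)&(Z>.058)&(Z<.08)]; print('walls y',np.histogram(W[:,1]*1000,bins=np.arange(-90,170,10)))
S=C[(X>.33)&(X<.5)&(abs(Y-.34)<.06)&(Z>.03)&(Z<.10)]; 
b=S[(S[:,0]<.39)]; print('blade z',np.percentile(b[:,2],[5,50,95]),len(b))
A=np.c_[b,np.ones(len(b))]; print('blade slopes',np.linalg.lstsq(A[:,[0,1,3]],A[:,2],rcond=None)[0])
E
```

```text
15.45 [0.41315337 0.34108968 0.09630561] [ 0.62811077 -0.86192696 -1.35948275] [-0.02839871  0.15912944 -0.03714692] 0.02185370655361334
panel top x [-0.05406846  0.53212854] 238 0.07757181538137581 [0.5237167 0.5402276]
floor z 0.01787466882186467
bar x 0.48052432764469616 135
walls y (array([  0,   0,   0,  68,  59,   0,   0,   0,   0,   0,   0,   0,   0,
         0,   0,   0,   0,   0,   0,   0,   0,  15, 144,   1,   0]), array([-90, -80, -70, -60, -50, -40, -30, -20, -10,   0,  10,  20,  30,
        40,  50,  60,  70,  80,  90, 100, 110, 120, 130, 140, 150, 160]))
blade z [0.09253861 0.09488982 0.09664348] 762
blade slopes [ 0.01205806 -0.03072657  0.10076623]
```

```bash
python3 - <<'E'
from plan import *
s=sensors.observe()
p,q=plan([(.43,.29,.15,-45,0),(.605,.042,.15,92.1,0),(.605,.042,.045,92.1,0)])
E
```

```text
[0.078, 0.672, -0.641, 0.0001, -0.0013, -0.0947] rows 6 -> [0.43 0.29 0.15]
-- at (0.43, 0.29, 0.15, -45, 0)
[-0.161, 0.935, -0.0, -0.0, -0.0, -0.0952] rows 6 -> [0.474 0.228 0.15 ]
[-0.66, 0.682, -0.0, -0.0, -0.0, -0.0952] rows 6 -> [0.518 0.166 0.15 ]
[-0.929, 0.192, -0.0, -0.0, -0.0, -0.0952] rows 6 -> [0.561 0.104 0.15 ]
[-0.875, -0.365, -0.0, 0.0, -0.0, -0.0953] rows 6 -> [0.605 0.042 0.15 ]
-- at (0.605, 0.042, 0.15, 92.1, 0)
[-0.0, 0.0, 0.656, 0.0, -0.0, 0.0] rows 2 -> [0.605 0.042 0.097]
[-0.0, 0.0, 0.656, 0.0, -0.0, 0.0] rows 2 -> [0.605 0.042 0.045]
-- at (0.605, 0.042, 0.045, 92.1, 0)
```

Call:
move_arm --pt "0.013 0.11 -0.107 0 -0.0002 -0.0158" --pt "0.026 0.224 -0.214 0 -0.0004 -0.0316" --pt "0.039 0.336 -0.32 0 -0.0006 -0.0474" --pt "0.052 0.448 -0.427 0 -0.0008 -0.0632" --pt "0.065 0.56 -0.534 0 -0.001 -0.079" --pt "0.078 0.672 -0.641 0 -0.0013 -0.0947"

```text
clock: 16.0
tool_pos: [0.4289, 0.2887, 0.1454]
eef_rot: [0.923, 0.385, -0.003, 0.001]
wrist_force: [0.1, 0.0, 0.1]
finger_gap: 0.0216
grasp_force: 30.0
```

Call:
move_arm --pt "-0.027 0.156 0 0 0 -0.016" --pt "-0.054 0.312 0 0 0 -0.032" --pt "-0.08 0.468 0 0 0 -0.048" --pt "-0.107 0.624 0 0 0 -0.064" --pt "-0.134 0.78 0 0 0 -0.08" --pt "-0.161 0.935 0 0 0 -0.0952"

```text
clock: 16.5
tool_pos: [0.4729, 0.2266, 0.145]
eef_rot: [0.769, 0.64, -0.003, -0.0]
wrist_force: [0.5, -0.1, -1.0]
finger_gap: 0.0222
grasp_force: 30.0
```

Call:
move_arm --pt "-0.11 0.114 0 0 0 -0.016" --pt "-0.22 0.228 0 0 0 -0.032" --pt "-0.33 0.342 0 0 0 -0.048" --pt "-0.44 0.456 0 0 0 -0.064" --pt "-0.55 0.57 0 0 0 -0.08" --pt "-0.66 0.682 0 0 0 -0.0952"

```text
clock: 17.0
tool_pos: [0.5166, 0.1646, 0.1449]
eef_rot: [0.546, 0.838, -0.003, -0.001]
wrist_force: [-0.5, -0.5, -1.2]
finger_gap: 0.0217
grasp_force: 30.0
```

Call:
move_arm --pt "-0.155 0.032 0 0 0 -0.016" --pt "-0.31 0.064 0 0 0 -0.032" --pt "-0.465 0.096 0 0 0 -0.048" --pt "-0.62 0.128 0 0 0 -0.064" --pt "-0.775 0.16 0 0 0 -0.08" --pt "-0.929 0.192 0 0 0 -0.0952"

```text
clock: 17.5
tool_pos: [0.5604, 0.1026, 0.1449]
eef_rot: [0.275, 0.961, -0.002, -0.002]
wrist_force: [0.0, 0.5, -0.9]
finger_gap: 0.0222
grasp_force: 30.0
```

Call:
move_arm --pt "-0.146 -0.061 0 0 0 -0.016" --pt "-0.292 -0.122 0 0 0 -0.032" --pt "-0.438 -0.183 0 0 0 -0.048" --pt "-0.584 -0.244 0 0 0 -0.064" --pt "-0.73 -0.305 0 0 0 -0.08" --pt "-0.875 -0.365 0 0 0 -0.0953" --pt "-0.875 -0.365 0 0 0 -0.0953" --pt "-0.875 -0.365 0 0 0 -0.0953"

```text
clock: 18.17
tool_pos: [0.6037, 0.041, 0.1449]
eef_rot: [-0.017, 1.0, -0.002, -0.003]
wrist_force: [0.0, 0.6, -1.1]
finger_gap: 0.0215
grasp_force: 30.0
```

```bash
python3 - <<'E'
from plan import *
s=sensors.observe(); print(s['clock'],s['tool_pos'],s['wrist_force'],s['qpos'].round(2),s['finger_gap'])
p,q=plan([(.605,.042,.045,92.1,0),(.605,.042,.0247,92.1,0)])
d=grab('side'); cv2.imwrite('pics/s4.png',cv2.resize(d['img'][100:330,120:420],None,fx=2.5,fy=2.5))
E
```

```text
18.1667 [0.60367613 0.041036   0.14492969] [ 0.04118612  0.61658831 -1.11590953] [ 0.01  0.48  1.42 -0.    1.25 -1.59] 0.02152168010666584
[-0.012, 0.008, 0.624, -0.0003, -0.0004, -0.0003] rows 2 -> [0.604 0.042 0.095]
[-0.01, 0.006, 0.625, -0.0002, -0.0005, -0.0003] rows 2 -> [0.605 0.042 0.045]
-- at (0.605, 0.042, 0.045, 92.1, 0)
[0.0, 0.0, 0.254, -0.0, 0.0, 0.0] rows 1 -> [0.605 0.042 0.025]
-- at (0.605, 0.042, 0.0247, 92.1, 0)
```

View pics/s4.png

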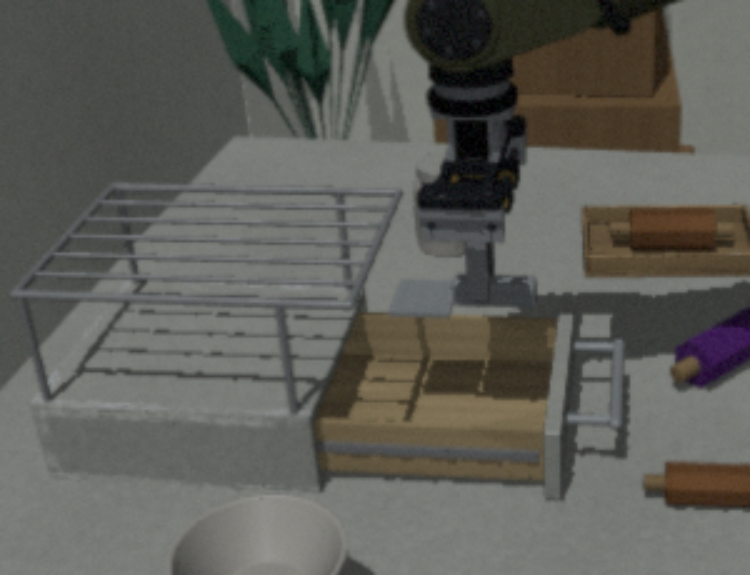

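The picture shows the scraper held level above the open drawer (blade at crop (425,297), fingers at (478,270)), clear of the rack. Lowering.

Call:
move_arm --pt "0 0 0.3 -0.0003 -0.0006 0" --pt "0 0 0.65 -0.0003 -0.0006 0" --pt "0 0 1 -0.0003 -0.0006 0" --pt "0 0 1 -0.0003 -0.0006 0" --pt "0 0 1 -0.0003 -0.0006 0"

```text
clock: 18.63
tool_pos: [0.6029, 0.0414, 0.0654]
eef_rot: [-0.018, 1.0, -0.001, -0.001]
wrist_force: [0.2, 0.5, -0.1]
finger_gap: 0.0219
grasp_force: 30.0
```

Call:
move_arm --pt "0 0 0.2 0 0 0" --pt "0 0 0.36 0 0 0" --pt "0 0 0.44 0 0 0" --pt "0 0 0.47 0 0 0" --pt "0 0 0.47 0 0 0" --pt "0 0 0.47 0 0 0"

```text
clock: 19.13
tool_pos: [0.604, 0.0408, 0.029]
eef_rot: [-0.018, 1.0, -0.001, 0.0]
wrist_force: [-0.7, -0.5, -1.4]
finger_gap: 0.0214
grasp_force: 30.0
```

Clear of contact still; 3-4 mm to go.

Call:
move_arm --pt "0 0 0.02 0 0 0" --pt "0 0 0.035 0 0 0" --pt "0 0 0.045 0 0 0" --pt "0 0 0.045 0 0 0" --pt "0 0 0.045 0 0 0"

```text
clock: 19.55
tool_pos: [0.6036, 0.0408, 0.0247]
eef_rot: [-0.018, 1.0, -0.001, -0.0]
wrist_force: [0.6, 0.1, -1.2]
finger_gap: 0.022
grasp_force: 30.0
```

Call:
move_arm --pt "0 0 0.008 0 0 0" --pt "0 0 0.016 0 0 0" --pt "0 0 0.016 0 0 0" --pt "0 0 0.016 0 0 0"

```text
clock: 19.88
tool_pos: [0.6039, 0.0408, 0.0237]
eef_rot: [-0.018, 1.0, -0.001, 0.0]
wrist_force: [-0.1, 0.4, 3.0]
finger_gap: 0.0216
grasp_force: 30.0
```

Call:
move_arm --pt "0 0 0 0 0 0" --pt "0 0 0 0 0 0" --pt "0 0 0 0 0 0" --pt "0 0 0 0 0 0" --claw 0.5

```text
clock: 20.22
tool_pos: [0.6036, 0.0408, 0.0233]
eef_rot: [-0.018, 1.0, -0.001, -0.0]
wrist_force: [-0.1, -0.6, 0.2]
finger_gap: 0.0444
grasp_force: 0.0
```

Call:
move_arm --pt "0 0 -0.2 0 0 0" --pt "0 0 -0.5 0 0 0" --pt "0 0 -0.8 0 0 0" --pt "0 0 -1 0 0 0"

```text
clock: 20.55
tool_pos: [0.6041, 0.0409, 0.1056]
eef_rot: [-0.018, 1.0, -0.001, 0.001]
wrist_force: [0.2, -0.7, -0.8]
finger_gap: 0.0472
grasp_force: 0.0
```

Call:
move_arm --pt "0.2 0 -0.4 0 0 0" --pt "0.6 0 -0.8 0 0 0" --pt "1 0 -1 0 0 0" --pt "1 0 -1 0 0 0" --pt "1 0 -1 0 0 0" --claw 0

```text
clock: 20.97
tool_pos: [0.5236, 0.0381, 0.185]
eef_rot: [-0.018, 1.0, -0.001, 0.001]
wrist_force: [1.0, 0.3, 0.3]
finger_gap: 0.0169
grasp_force: 0.0
```

```bash
python3 - <<'E'
from plan import *
s=sensors.observe(); print(s['clock'],s['tool_pos'],s['wrist_force'],s['qpos'].round(2))
d=grab('side'); C=cloud(d); X,Y,Z=C[...,0],C[...,1],C[...,2]
cv2.imwrite('pics/s5.png',cv2.resize(d['img'][170:320,160:420],None,fx=3,fy=3))
B=C[(X>.46)&(X<.51)&(abs(Y-.04)<.055)&(Z>.045)&(Z<.075)]; print('bar x',np.percentile(B[:,0],[5,50,95]),len(B))
S=C[(X>.545)&(X<.69)&(abs(Y-.042)<.05)&(Z>.03)&(Z<.07)]; print('handle top',cv2.minAreaRect((S[:,:2]*1000).astype(np.float32)),np.percentile(S[:,2],[50,97]))
a=np.radians(2.1); ux=np.array([np.cos(a),np.sin(a),0]); B=np.array([.4835,.038,.055])
t=np.radians(30); zt=ux*np.sin(t)+np.array([0,0,-np.cos(t)]); xt=ux*np.cos(t)+np.array([0,0,np.sin(t)])
P=B-.03*xt+.010*zt; print(P)
plan([(*(P-.1*zt),92.1,-30),(*P,92.1,-30),(*(P+.2*ux),92.1,-30)])
E
```

```text
20.9667 [0.52355001 0.03809681 0.18501125] [1.0171426  0.33995358 0.2563646 ] [ 0.    0.26  1.62 -0.    1.26 -1.6 ]
bar x [0.47419652 0.48049312 0.49022251] 150
handle top ((591.7293090820312, 42.877254486083984), (74.86181640625, 27.0684757232666), 2.3704171180725098) [0.04029621 0.04346849]
[0.46253333 0.03723119 0.03133975]
[0.697, 0.009, 0.411, -0.0001, -0.0416, 0.0] rows 3 -> [0.468 0.037 0.151]
[0.779, 0.009, 0.217, -0.0001, -0.0416, 0.0001] rows 3 -> [0.413 0.035 0.118]
-- at (np.float64(0.41256690900789794), np.float64(0.03539900162934232), np.float64(0.1179422863405995), 92.1, -30)
[-0.0, 0.0, 0.625, -0.0, -0.0, -0.0] rows 2 -> [0.438 0.036 0.075]
[-0.0, 0.001, 0.625, -0.0, -0.0, -0.0] rows 2 -> [0.463 0.037 0.031]
-- at (np.float64(0.4625333286968308), np.float64(0.037231187064670136), np.float64(0.031339745962155614), 92.1, -30)
[-0.722, -0.0, 0.417, -0.0, -0.0, -0.0] rows 2 -> [0.529 0.04  0.031]
[-0.722, -0.0, 0.416, -0.0, -0.0, -0.0] rows 2 -> [0.596 0.042 0.031]
[-0.722, -0.0, 0.417, -0.0, -0.0, -0.0] rows 2 -> [0.662 0.045 0.031]
-- at (np.float64(0.6623990074525621), np.float64(0.04455992880598139), np.float64(0.031339745962155614), 92.1, -30)
```

View pics/s5.png

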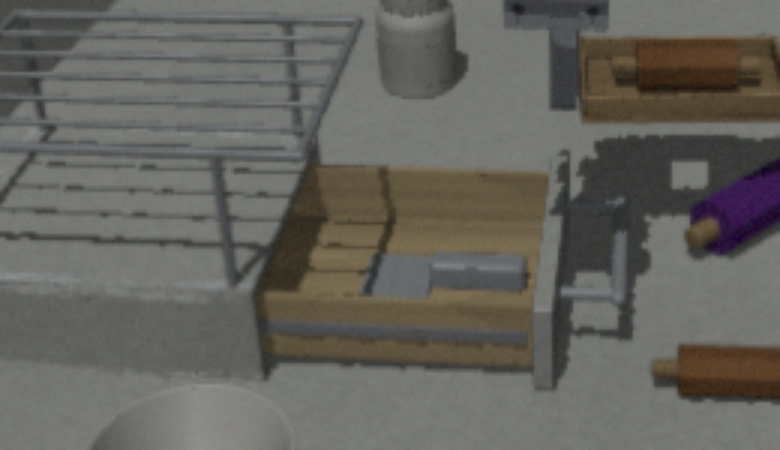

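The picture shows the scraper lying flat in the drawer (blade at crop (400,275), handle at (478,272)). Moving in front of the bar at a 30° tilt to push it shut.

Call:
move_arm --pt "0.7 0.01 0.41 0 -0.0416 0" --pt "0.7 0.01 0.41 0 -0.0416 0" --pt "0.7 0.01 0.41 0 -0.0416 0"

```text
clock: 21.27
tool_pos: [0.4647, 0.0367, 0.1468]
eef_rot: [-0.018, 0.991, 0.002, 0.129]
wrist_force: [-0.4, -0.3, 0.0]
finger_gap: 0.0007
grasp_force: 0.0
```

Call:
move_arm --pt "0.78 0.01 0.22 0 -0.0416 0" --pt "0.78 0.01 0.22 0 -0.0416 0" --pt "0.78 0.01 0.22 0 -0.0416 0" --pt "0.78 0.01 0.22 0 -0.0416 0" --pt "0.78 0.01 0.22 0 -0.0416 0"

```text
clock: 21.68
tool_pos: [0.4127, 0.0354, 0.1176]
eef_rot: [-0.018, 0.966, 0.004, 0.258]
wrist_force: [1.3, -0.0, -0.1]
finger_gap: 0.0004
grasp_force: 0.0
```

```bash
python3 - <<'E'
from plan import *
s=sensors.observe(); print(s['clock'],s['tool_pos'],s['wrist_force'],s['qpos'].round(2),s['finger_gap'])
plan([(.4625,.0372,.0313,92.1,-30)])
E
```

```text
21.6833 [0.41265667 0.03541901 0.11756451] [ 1.32503147 -0.00814315 -0.06002788] [-0.02 -0.16  2.34  0.06  0.45 -1.68] 0.0003892658804299986
[-0.002, 0.0, 0.623, -0.0001, -0.0002, 0.0001] rows 2 -> [0.438 0.036 0.074]
[-0.001, 0.0, 0.623, -0.0001, -0.0002, 0.0] rows 2 -> [0.463 0.037 0.031]
-- at (0.4625, 0.0372, 0.0313, 92.1, -30)
```

Call:
move_arm --pt "0 0 0.3 0 0 0" --pt "0 0 0.6 0 0 0" --pt "0 0 0.9 0 0 0" --pt "0 0 0.9 0 0 0"

```text
clock: 22.02
tool_pos: [0.4494, 0.0367, 0.0518]
eef_rot: [-0.018, 0.967, 0.004, 0.255]
wrist_force: [-0.6, 0.5, -0.3]
finger_gap: 0.0004
grasp_force: 0.0
```

Call:
move_arm --pt "0 0 0.2 0 0 0" --pt "0 0 0.345 0 0 0" --pt "0 0 0.345 0 0 0" --pt "0 0 0.345 0 0 0"

```text
clock: 22.35
tool_pos: [0.4623, 0.0373, 0.0317]
eef_rot: [-0.018, 0.966, 0.004, 0.258]
wrist_force: [-0.3, 0.3, -0.4]
finger_gap: 0.0007
grasp_force: 0.0
```

Call:
move_arm --pt "-0.05 0 0.029 0 0 0" --pt "-0.1 0 0.058 0 0 0" --pt "-0.15 0 0.087 0 0 0" --pt "-0.2 0 0.115 0 0 0" --pt "-0.3 0 0.173 0 0 0" --pt "-0.4 0 0.231 0 0 0" --pt "-0.5 0 0.289 0 0 0" --pt "-0.6 0 0.346 0 0 0"

```text
clock: 23.02
tool_pos: [0.5181, 0.0393, 0.0311]
eef_rot: [-0.018, 0.966, 0.004, 0.258]
wrist_force: [-2.6, 1.4, -0.2]
finger_gap: 0.0004
grasp_force: 1.1
```

Call:
move_arm --pt "-0.1 0 0.058 0 0 0" --pt "-0.2 0 0.115 0 0 0" --pt "-0.3 0 0.173 0 0 0" --pt "-0.4 0 0.231 0 0 0" --pt "-0.5 0 0.289 0 0 0" --pt "-0.6 0 0.346 0 0 0" --pt "-0.7 0 0.404 0 0 0"

```text
clock: 23.6
tool_pos: [0.5825, 0.0417, 0.031]
eef_rot: [-0.018, 0.966, 0.004, 0.258]
wrist_force: [-2.4, 2.3, -0.8]
finger_gap: 0.0002
grasp_force: 1.3
```

Call:
move_arm --pt "-0.1 0 0.058 0 0 0" --pt "-0.2 0 0.115 0 0 0" --pt "-0.3 0 0.173 0 0 0" --pt "-0.4 0 0.231 0 0 0" --pt "-0.5 0 0.289 0 0 0" --pt "-0.6 0 0.346 0 0 0" --pt "-0.7 0 0.404 0 0 0"

```text
clock: 24.18
tool_pos: [0.6472, 0.044, 0.031]
eef_rot: [-0.018, 0.966, 0.004, 0.258]
wrist_force: [-2.6, 0.8, -0.9]
finger_gap: 0.0005
grasp_force: 1.3
```

Call:
move_arm --pt "-0.05 0 0.029 0 0 0" --pt "-0.1 0 0.058 0 0 0" --pt "-0.15 0 0.087 0 0 0" --pt "-0.2 0 0.115 0 0 0" --pt "-0.24 0 0.139 0 0 0"

```text
clock: 24.6
tool_pos: [0.6688, 0.0448, 0.031]
eef_rot: [-0.018, 0.966, 0.004, 0.258]
wrist_force: [-1.9, 1.6, -2.0]
finger_gap: 0.0004
grasp_force: 0.8
```

Now creeping to the stop while watching the force.

Call:
move_arm --pt "-0.015 0 0.009 0 0 0" --pt "-0.03 0 0.017 0 0 0" --pt "-0.045 0 0.026 0 0 0" --pt "-0.06 0 0.035 0 0 0"

```text
clock: 24.93
tool_pos: [0.6741, 0.045, 0.031]
eef_rot: [-0.018, 0.966, 0.004, 0.258]
wrist_force: [-3.1, 0.9, -0.4]
finger_gap: 0.0002
grasp_force: 0.7
```

Call:
move_arm --pt "-0.01 0 0.006 0 0 0" --pt "-0.02 0 0.012 0 0 0" --pt "-0.03 0 0.017 0 0 0"

```text
clock: 25.18
tool_pos: [0.6768, 0.0451, 0.031]
eef_rot: [-0.018, 0.966, 0.004, 0.258]
wrist_force: [-1.8, 0.5, -0.6]
finger_gap: 0.0005
grasp_force: 0.7
```

Call:
move_arm --pt "-0.01 0 0.006 0 0 0" --pt "-0.02 0 0.012 0 0 0" --pt "-0.02 0 0.012 0 0 0"

```text
clock: 25.43
tool_pos: [0.6782, 0.0451, 0.0305]
eef_rot: [-0.018, 0.966, 0.004, 0.258]
wrist_force: [-4.4, 0.1, -0.3]
finger_gap: 0.0006
grasp_force: 1.9
```

Call:
move_arm --pt "-0.01 0 0.006 0 0 0" --pt "-0.015 0 0.009 0 0 0" --pt "-0.015 0 0.009 0 0 0"

```text
clock: 25.68
tool_pos: [0.6787, 0.0451, 0.0298]
eef_rot: [-0.018, 0.966, 0.004, 0.256]
wrist_force: [-10.8, -1.3, 1.3]
finger_gap: 0.0005
grasp_force: 4.3
```

Call:
move_arm --pt "-0.008 0 0.005 0 0 0" --pt "-0.012 0 0.007 0 0 0" --pt "-0.012 0 0.007 0 0 0"

```text
clock: 25.93
tool_pos: [0.6791, 0.0452, 0.0292]
eef_rot: [-0.018, 0.967, 0.004, 0.255]
wrist_force: [-14.8, -0.8, 2.6]
finger_gap: 0.0006
grasp_force: 6.2
```

Call:
move_arm --pt "0.1 0 -0.058 0 0 0" --pt "0.3 0 -0.173 0 0 0" --pt "0.3 0 -0.4 0 0 0" --pt "0.3 0 -0.7 0 0 0" --pt "0.3 0 -1 0 0 0"

```text
clock: 26.35
tool_pos: [0.6199, 0.043, 0.0887]
eef_rot: [-0.018, 0.966, 0.004, 0.258]
wrist_force: [-0.7, -0.2, -0.4]
finger_gap: 0.0005
grasp_force: 0.0
```

Call:
move_arm --pt "0.3 0 -0.4 0 0 0" --pt "0.6 0 -0.8 0 0 0" --pt "0.9 0 -1 0 0 0" --pt "0.9 0 -1 0 0 0" --pt "0.9 0 -1 0 0 0" --pt "0.9 0 -1 0 0 0"

```text
clock: 26.85
tool_pos: [0.5191, 0.0393, 0.1223]
eef_rot: [-0.018, 0.966, 0.004, 0.259]
wrist_force: [0.8, -0.4, -0.6]
finger_gap: 0.0007
grasp_force: 0.0
```

```bash
python3 - <<'E'
from plan import *
s=sensors.observe(); print(s['clock'],s['tool_pos'],s['wrist_force'],s['joint_vel'].round(3))
for n in('top','side'):
    d=grab(n); C=cloud(d); X,Y,Z=C[...,0],C[...,1],C[...,2]
    P=C[(X>.655)&(X<.70)&(Y>-.02)&(Y<.11)&(Z>.05)&(Z<.068)]; print(n,'bar',np.polyfit(P[:,1]-.045,P[:,0],1),len(P))
    if n=='side': cv2.imwrite('pics/s6.png',d['img'])
E
```

```text
26.85 [0.5191074  0.03930259 0.12227048] [ 0.81908545 -0.39434844 -0.62394137] [ 0.001  0.026 -0.013  0.001  0.001 -0.001]
top bar [-0.03241568  0.68214415] 202
side bar [-0.02958118  0.68338709] 211
```

View pics/s6.png

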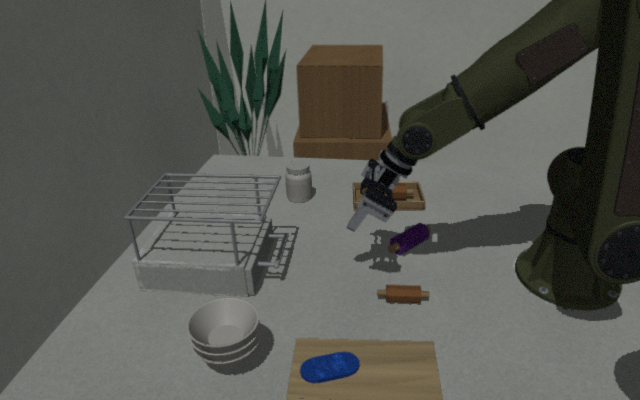

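The drawer is shut: the bar is at x 0.683, 15 mm ahead of the rail as specified, at (270,262) in the picture. The roller lies in the tray at (403,192), the bystanders are unmoved, and the arm is clear.

```bash
python3 -c "
from h import *
print(sign_off())"
```

```text
the job is handed in; nothing more can be done
None
```

The roller is set down in the tray, the scraper lies flat in the drawer, the drawer is fully shut, and the job was handed in at about 27 s of the 67 s limit; the judge's result was not shown to me.

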